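# Fit the dicing grid and clamp it to the click

### The job

Gently push the dicing grid by its blue lug fully home into the vegetable cutter. Then turn the black knob clockwise (seen from above) until it slips and clicks, and stop at once: one click, two at the most. Let go and leave everything else on the counter where it is.

Things in the scene. Friction and masses are not known exactly. Their poses are not given: they have to be found in the camera images.
- cutter: benchtop vegetable cutter, fixed: grey base 290 x 170 x 12 mm, white housing 85 mm high over its rear, and between two low rails (tops 32 mm above the counter) an open channel 103 mm wide leading in +x into the housing, whose front face is at x = -30 mm. Origin: on the counter under the knob's axis; x along the channel to its back stop, y left, z up
- home (a point): point in the cutter where grid_centre lies when the grid is fully home, its rear edge against the rigid back stop; same axes as the cutter
- grid_centre (a point): centre of the loose aluminium dicing grid, a flat frame 130 x 100 x 14 mm, 0.25 to 0.5 kg, lying in the channel with its rear under the housing, 30 to 55 mm short of home; 1.5 mm play to each rail. x points to its rear edge, into the cutter. More than 30 N from the robot damages the grid or its lug
- knob_grip (a point): on the vertical axis of the black knob, at the height to grip: a bar 44 mm long in x, 16 mm thick in y, its top 19 mm above this point; 24 mm below it is the top of a round skirt of 24 mm radius. x turns with the bar; the knob does not rise or sink and stays where it is let go. Turning clockwise seen from above lowers a clamp onto the grid
- clutch (a joint): angle in rad by which the knob has slipped on its spindle: 0 at the start, above 0.2 and near 0.5 after one click, near 1.05 after two; grows clockwise. It stays put (within 0.1) while the knob turns the spindle, and stays where it is when the knob is let go
- plates: stack of seven white plates, 180 mm across, 75 mm high, not to be disturbed; origin under its centre
- sauce_red: red sauce bottle, 56 mm across, 170 mm high, not to be disturbed; origin under its centre
- sauce_amber: amber sauce bottle, 56 mm across, 170 mm high, not to be disturbed; origin under its centre
- cup: brown paper cup, 84 mm across, 100 mm high, not to be disturbed; origin under its centre
- bowl: blue bowl, 120 mm across, 50 mm high, not to be disturbed; origin under its centre
- tub: clear takeaway tub with a white lid, 100 mm across, 70 mm high, not to be disturbed; origin under its centre
- spare_centre (a point): centre of the spare coarse grid with the grey lug, same size as the dicing grid, lying on the counter; not to be used or disturbed
- lug (a point): centre of the blue lug, fixed upright at the front of the dicing grid: 12 mm thick in x, 44 mm wide in y, 40 mm high; it stands on the grid's top, which is 20 mm below this point and reaches 2 mm further forward than the lug. x points into the cutter
- knob_skirt (a point): centre of the knob's skirt top. How far the knob must turn before the clutch slips is not known (0.6 to 2.8 rad), so it may need two grasps. Turning freely takes 0.16 N m (near 0 felt when one pauses); as the clamp bites this rises within 0.4 rad to about 0.25 N m, felt also at a pause, then drops to near 0 within 0.3 rad as the clutch slips over a tooth: one click. Every further 0.52 rad is another
There are look-alikes about, which are no part of the job. What is shaped like the part that bears grid_centre but pink or red is not meant.

How it is judged:
By the outcome, as a careful person would: the job done as asked, in the order asked, and still so for the second after the job is handed in, with the robot touching nothing.
It also fails if it takes over 67 s, if anything falls off the work surface, if the arm or the gripper's body presses on something with over 40 N, if the wrist force passes 120 N, or if a joint passes its speed limit or range.

### The arm

A 6-joint arm with a two-finger parallel gripper is mounted at the origin on the work surface. World frame = base frame: x ahead of the robot, y to its left, z up, the work surface at z = 0. Lengths are in m, angles in rad, forces in N, time in s.
With the tool pointing down it reaches from about 0.375 to 0.975 m from the base axis. Payload 3.8 kg.
Tool frame: the origin (TCP) lies on the centre line of the jaws, within the pads' length; the fingertips stand 8 mm ahead of it and the grasp point (between the pads) lies 11 mm behind it; z points along the fingers, y is the direction in which the jaws open and shut (so a half turn about z gives the same grasp; the last joint's range is limited). The gripper opens to 85 mm and grips with 20 to 120 N. Pads are 22 mm wide; open, the fingers measure 114 mm over their backs; the gripper's body (76 mm by 85 mm) begins 54 mm behind the grasp point. The pads swing forward as they close: fully open they stand 13 mm farther back than shut.
Start: joints at [-1.146, 0.264, 1.604, -0, 1.274, -0.037], TCP at [0.301, -0.604, 0.201] pointing down, gripper open.
Joint ranges: [-2.63, 2.63], [-0.94, 2.18], [0.31, 2.57], [-1.31, 4.45], [0, 2.66], [-2.55, 2.55]. Speed limits (rad/s): [2.57, 2.57, 3.14, 3.14, 3.14, 3.14].

### API

Orientations are given as a rotation vector (axis times angle).
In Python, from workcell import bot gives the robot as it stands.
- The arm moves only by the tool arm_command, never from a script. Its arguments are lists of equal length, an entry for each row: "slide": the shift along the tool's x, y, z in m, a list of three; "angular": the turn, a rotation vector about the tool's x, y, z in degrees, a list of three; "hand": the finger opening in m, from 0 to 0.0854. A call has exactly 8 rows; each row shifts and turns the pose as measured when the row begins, along the tool's axes as they then stand; what a row does not reach is not made up. A row lasts 1/10 s, in which the tool goes at most 50 mm and 8.59 degrees, less where a joint would pass 70% of its speed; a pose out of reach is approached as far as the arm can. A call is refused whole if a number of a shift passes 0.05 or a number of a turn 8.59, either way. A call with a gripper value outside its range is refused whole. The fingers move at their own pace and stop on an object; "squeeze" is the grip in N (left out, the last holds). Time passes only in rows, so rows that do not move let the fingers close, or fill a call up. It gives the time, the measured TCP pose, the force and the opening at its end, in the units of the state.
- bot.read_state(): the state, without advancing time (a new reading comes with each control period).
- bot.read_camera(name): name is "side" or "top" or "wrist"; returns the picture (400x640x3 uint8, red, green, blue); there is no depth.
- bot.get_calibration(name): a dict with "fx", "fy", "cx", "cy" (pixels), "k1" (the pictures are not rectified: a ray, as slopes to the right and down, at radius r is drawn at 1 + k1 r^2 times it, then the intrinsics apply), "R" (3x3) and "t" (3): a world point X has camera coordinates R X + t. Camera axes: x right, y down, z forward; pixel columns grow to the right and rows downward; lengths in m; the calibration is good to about 2 mm. A picture is of the moment at which its call begins: read the wrist's pose just before it. get_calibration takes no time and is no camera call; for the wrist camera it gives the pose at the moment of the call.
- bot.finish_job(): hands the job in, once; it reports no verdict.
The state is a dict: "time": time; "q": joint angles; "joint_vel": joint speeds; "joint_torque": joint torques, N m; "tool_pos": TCP position; "tcp_rot": TCP orientation; "wrist_force": force on the tool from outside, world axes, zero at the start; "torque": the same for the moment, N m; "width": opening from 0.0 (shut) to 1.0 (fully open).
Only numpy, scipy, OpenCV 4.12 (cv2) and the standard library are available. Lean on these libraries where they do the work, as an engineer would, in place of code of your own. Each camera call takes 0.05 s, during which the arm holds its last target.

## Working session

There is one attempt and no reset: what is moved stays moved. The work goes in short steps, Python scripts to look and compute and a tool call to move; the robot and the scene stay as the last step left them, time stands still between calls to the robot, and variables do not carry over. Pictures are saved under pics/ and viewed, and the job is handed in when it is done.

Besides the shell and the picture viewer there is one more tool, called as a command line: name --argument value ..., lists and objects as JSON in quotes. arm_command: Moves the arm, as the interface text tells. Its arguments: {"type":"object","properties":{"slide":{"type":"array","items":{"type":"array","items":{"type":"number"}}},"angular":{"type":"array","items":{"type":"array","items":{"type":"number"}}},"hand":{"type":"array","items":{"type":"number"}},"squeeze":{"type":"number"}},"required":["slide","angular","hand"]}

```bash
ls; mkdir -p pics; python3 - <<'E'
from workcell import bot
import cv2
for n in ("side","top","wrist"):
    im=bot.read_camera(n); cv2.imwrite(f"pics/{n}0.png",im[:,:,::-1])
    c=bot.get_calibration(n); print(n,c)
print(bot.read_state())
E
```

```text
pics
side {'fx': 421.6267223936178, 'fy': 421.6267223936178, 'cx': 316.73371977768096, 'cy': 200.7701027907966, 'k1': -0.06332132226279193, 'R': array([[-0.86429857, -0.50290435,  0.00867191],
       [-0.28002049,  0.466782  , -0.83887013],
       [ 0.41782354, -0.72746256, -0.54426254]]), 't': array([0.437697  , 0.24965267, 0.99052611])}
top {'fx': 372.6034042964406, 'fy': 372.6034042964406, 'cx': 318.78554174980763, 'cy': 200.61496577447193, 'k1': -0.07902289548952686, 'R': array([[-0.01834575, -0.9994968 , -0.02587607],
       [-0.98488324,  0.02252394, -0.17174889],
       [ 0.17224529,  0.02233405, -0.98480087]]), 't': array([0.03538304, 0.53448124, 0.99371568])}
wrist {'fx': 291.1426932844259, 'fy': 291.1426932844259, 'cx': 318.6080680255275, 'cy': 196.83870619015897, 'k1': -0.045996722105324475, 'R': array([[ 0.44597081, -0.89504324, -0.00276204],
       [-0.85598871, -0.42740881,  0.29086945],
       [-0.26152125, -0.12735501, -0.95675876]]), 't': array([-0.67323723, -0.03623456,  0.38086009])}
{'time': 0.15, 'q': array([-1.14589406e+00,  2.64627404e-01,  1.60507249e+00, -1.31076390e-05,
        1.27368520e+00, -3.69088441e-02]), 'joint_vel': array([ 0.00222432, -0.00222745, -0.00396138,  0.00107309,  0.00218456,
        0.00032435]), 'joint_torque': array([ 3.79945614e-04, -5.15901518e+01, -3.67961740e+01, -1.53197084e-04,
        8.03666568e-03, -3.25379681e-06]), 'tool_pos': array([ 0.30049228, -0.60373068,  0.20020961]), 'tcp_rot': array([-3.05650215e+00, -7.18586098e-01,  5.61788349e-04]), 'wrist_force': array([-0.16529971, -0.50788908, -0.00971546]), 'torque': array([0.04578939, 0.03028669, 0.01322354]), 'width': 0.9996600354950785}
```

View pics/top0.png

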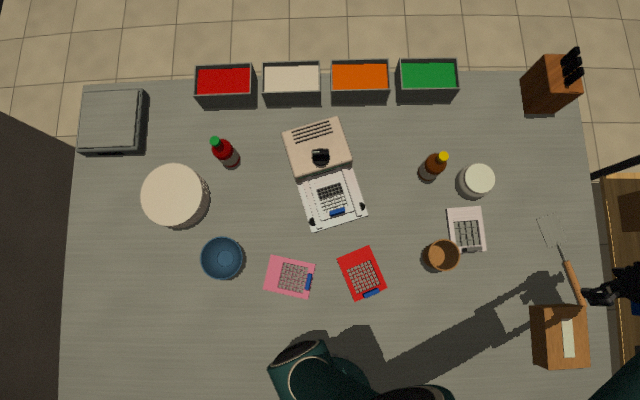

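View pics/side0.png

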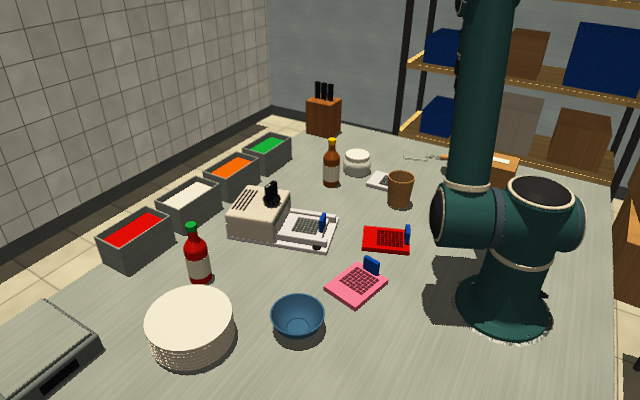

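View pics/wrist0.png

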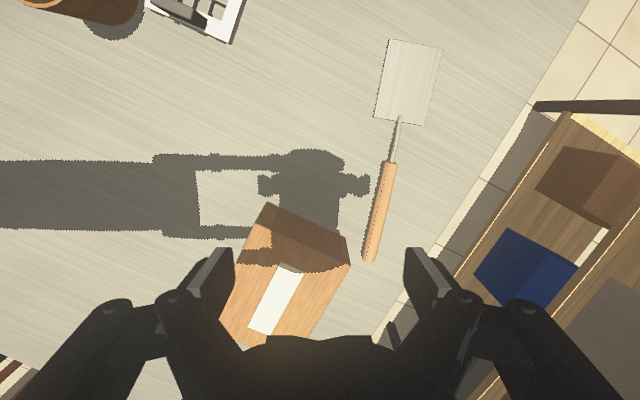

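The top view shows three blue-lugged grids: one in the cutter (lug at 337,212), a pink one (290,277) and a red one (362,272). The one in the cutter channel fits, because it is aluminium and lies between the rails with its rear under the housing. I'll confirm that in enlarged crops.

```bash
cat > h.py <<'E'
import numpy as np, cv2
from scipy.spatial.transform import Rotation as Rn
def ray(c,u,v):
    xd=np.array([(u-c['cx'])/c['fx'],(v-c['cy'])/c['fy']])
    rd=np.hypot(*xd); r=rd
    for _ in range(30): r=rd/(1+c['k1']*r*r)
    s=xd*(r/rd if rd>0 else 1)
    d=np.array(c['R']).T@np.array([s[0],s[1],1.]); o=-np.array(c['R']).T@np.array(c['t'])
    return o,d/np.linalg.norm(d)
def onz(c,u,v,z):
    o,d=ray(c,u,v); return o+d*(z-o[2])/d[2]
def tri(obs):
    A=np.zeros((3,3));b=np.zeros(3);L=[]
    for c,u,v in obs:
        o,d=ray(c,u,v);P=np.eye(3)-np.outer(d,d);A+=P;b+=P@o;L.append((o,P))
    X=np.linalg.solve(A,b); return X,[np.linalg.norm(P@(X-o)) for o,P in L]
def proj(c,X):
    p=np.array(c['R'])@np.array(X)+np.array(c['t']);s=p[:2]/p[2];f=1+c['k1']*(s@s)
    return np.array([c['cx']+c['fx']*s[0]*f,c['cy']+c['fy']*s[1]*f])
def crop(im,x0,y0,x1,y1,k,name):
    a=cv2.resize(im[y0:y1,x0:x1,::-1],None,fx=k,fy=k,interpolation=cv2.INTER_CUBIC);cv2.imwrite(name,a)
def blobs(m,amin=15):
    n,l,s,c=cv2.connectedComponentsWithStats(m.astype(np.uint8))
    return [(s[i,4],c[i].round(2),s[i,:4]) for i in range(1,n) if s[i,4]>=amin]
E
python3 - <<'E'
from h import *
t=cv2.imread('pics/top0.png')[:,:,::-1];s=cv2.imread('pics/side0.png')[:,:,::-1]
crop(t,265,105,385,240,4,'pics/topc.png');crop(s,215,165,355,265,5,'pics/sidec.png')
for n,im in(('t',t),('s',s)):
    h=cv2.cvtColor(im,cv2.COLOR_RGB2HSV);m=(h[...,0]>105)&(h[...,0]<130)&(h[...,1]>150)&(h[...,2]>40)
    print(n,blobs(m))
E
```

```text
t [(np.int32(73), array([336.86, 211.32]), array([330, 207,  15,   9], dtype=int32)), (np.int32(60), array([308.18, 281.12]), array([305, 274,   7,  16], dtype=int32)), (np.int32(72), array([370.5, 292.5]), array([363, 288,  16,  10], dtype=int32))]
s [(np.int32(4620), array([604.98,  59.67]), array([563,  22,  77,  76], dtype=int32)), (np.int32(1121), array([441.82,  47.31]), array([423,  29,  37,  38], dtype=int32)), (np.int32(1082), array([437.96, 116.97]), array([420,  96,  35,  42], dtype=int32)), (np.int32(94), array([321.88, 221.82]), array([319, 213,   7,  19], dtype=int32)), (np.int32(85), array([406.92, 233.76]), array([405, 224,   5,  21], dtype=int32)), (np.int32(219), array([371.05, 264.82]), array([364, 255,  16,  21], dtype=int32))]
```

View pics/topc.png

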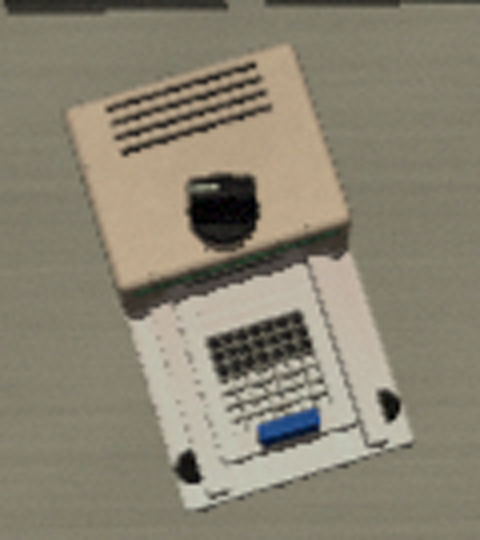

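View pics/sidec.png

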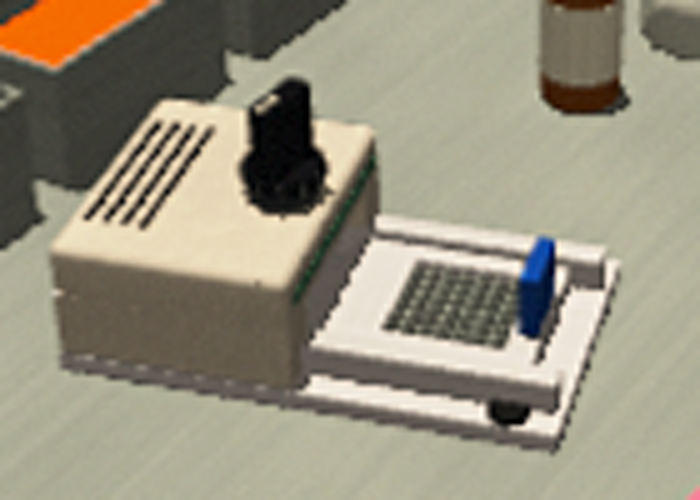

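The crops confirm it: a white/aluminium grid between the rails, with its lug at top (337,211) and side (322,222). The pink and red ones lie on the counter and aren't meant. Next I'll measure coarse positions.

```bash
python3 - <<'E'
from h import *
from workcell import bot
T=bot.get_calibration('top');S=bot.get_calibration('side')
t4=lambda x,y:(265+x/4-.4,105+y/4-.4); s5=lambda x,y:(215+x/5-.4,165+y/5-.4)
print('lug',tri([(T,336.86,211.32),(S,321.9,221.8)]))
a=onz(T,*t4(195,510),.012);b=onz(T,*t4(412,440),.012);print('front base',a,b,np.linalg.norm(a-b))
# side: front corners: left(seen y+?) 
print('y+ front base corner tri',tri([(T,*t4(195,510)),(S,*s5(553,448))]))
print('y- front',tri([(T,*t4(412,440)),(S,*s5(618,262))]))
print('housing top front y+',tri([(T,*t4(120,290)),(S,*s5(290,290))]))
print('housing top front y-',tri([(T,*t4(350,220)),(S,*s5(375,130))]))
print('housing top rear y+',tri([(T,*t4(68,112)),(S,*s5(53,250))]))
print('yaw',np.degrees(np.arctan2(*( (a-b)[:2]*[-1,1])[[0,1]])))
print('knob skirt',onz(T,*t4(222,212),.1), 'knob top tri',tri([(T,*t4(222,186)),(S,*s5(280,90))]))
E
```

```text
lug (array([ 0.50436161, -0.02523556,  0.04406139]), [np.float64(0.00020112873947966513), np.float64(0.0002011287394794781)])
front base [0.45052387 0.04230739 0.012     ] [ 0.49734163 -0.11384195  0.012     ] 0.16301692355048858
y+ front base corner tri (array([ 0.45301843,  0.04339377, -0.00362857]), [np.float64(0.0011925928929073704), np.float64(0.0011925928929072695)])
y- front (array([ 0.49769945, -0.11412288,  0.00938094]), [np.float64(8.72246388994601e-06), np.float64(8.722463890012494e-06)])
housing top front y+ (array([0.59502642, 0.08805315, 0.07849163]), [np.float64(0.0015939273674322452), np.float64(0.001593927367432226)])
housing top front y- (array([ 0.64185555, -0.07000004,  0.08071289]), [np.float64(0.0003320627635021116), np.float64(0.00033206276350230434)])
housing top rear y+ (array([0.72634723, 0.12485731, 0.0789404 ]), [np.float64(0.0004782676889954217), np.float64(0.00047826768899529706)])
yaw 16.690141102089044
knob skirt [0.6437491  0.01743967 0.1       ] knob top tri (array([0.64611377, 0.01630744, 0.15094258]), [np.float64(0.00011877784077502082), np.float64(0.00011877784077534405)])
```

```bash
cat >> h.py <<'E'
def tw(st): 
    return Rn.from_rotvec(st['tcp_rot']).as_matrix(), np.array(st['tool_pos'])
def todo(st,pos,yaw_y):
    """shift in current tool axes to world pos, and turn about tool z so that tool y points to yaw_y deg (mod 180), tool down"""
    R,p=tw(st); d=R.T@(np.array(pos)-p)
    y=np.radians(yaw_y); ty=np.array([np.cos(y),np.sin(y),0]); tz=np.array([0,0,-1.]); tx=np.cross(ty,tz)
    Rt=np.stack([tx,ty,tz],1); rv=Rn.from_matrix(R.T@Rt).as_rotvec(degrees=True)
    return d,rv
E
python3 - <<'E'
from h import *
from workcell import bot
st=bot.read_state();R,p=tw(st);W=bot.get_calibration('wrist')
o=-W['R'].T@W['t'];print('cam in tool',R.T@(o-p),'axis',R.T@W['R'][2],'right',R.T@W['R'][0])
print(R.round(3), 'yaw y',np.degrees(np.arctan2(R[1,1],R[0,1])))
print(todo(st,(0.447,-0.042,.25),16.7))
print(todo(st,(0.50,-0.03,.28),16.7))
E
```

```text
cam in tool [ 0.07641501 -0.00045194 -0.17285702] axis [-2.90923013e-01 -7.98816612e-04  9.56746133e-01] right [4.45451450e-04 9.99999430e-01 9.70380964e-04]
[[ 0.895  0.446 -0.001]
 [ 0.446 -0.895  0.002]
 [ 0.    -0.002 -1.   ]] yaw y -63.53994887065134
(array([ 0.38145539, -0.43769524, -0.04898581]), array([-8.31511595e-02, -7.44353175e-02, -8.02399286e+01]))
(array([ 0.43425189, -0.42487654, -0.07900599]), array([-8.31511595e-02, -7.44353175e-02, -8.02399286e+01]))
```

```bash
python3 - <<'E'
from h import *
from workcell import bot
st=bot.read_state()
d,r=todo(st,(0.56,-0.06,.26),16.7);print(d,r, np.linalg.norm(d))
# alternating: rotating while translating: give rows in tool axes: simulate 16 rows
E
```

```text
[ 0.47459832 -0.37124902 -0.05909988] [-8.31511595e-02 -7.44353175e-02 -8.02399286e+01] 0.6054437993933915
```

```bash
cat >> h.py <<'E'
def rows(d,rz,n):
    for i in range(n):
        v=Rn.from_euler('z',-rz/n*i,degrees=True).apply(np.array(d)/n)
        print('[%.4f,%.4f,%.4f]'%tuple(v),end=',')
    print('rz/row',rz/n)
E
python3 - <<'E'
from h import *
rows([.4746,-.3712,-.0591],-80.2,16)
E
```

```text
[0.0297,-0.0232,-0.0037],[0.0316,-0.0205,-0.0037],[0.0332,-0.0177,-0.0037],[0.0347,-0.0147,-0.0037],[0.0358,-0.0116,-0.0037],[0.0367,-0.0085,-0.0037],[0.0373,-0.0052,-0.0037],[0.0376,-0.0019,-0.0037],[0.0376,0.0014,-0.0037],[0.0374,0.0046,-0.0037],[0.0368,0.0079,-0.0037],[0.0360,0.0111,-0.0037],[0.0349,0.0142,-0.0037],[0.0335,0.0172,-0.0037],[0.0319,0.0200,-0.0037],[0.0300,0.0227,-0.0037],rz/row -5.0125
```

arm_command --slide '[[0.03,-0.023,-0.006],[0.032,-0.02,-0.006],[0.033,-0.018,-0.006],[0.035,-0.015,-0.004],[0.036,-0.012,-0.004],[0.037,-0.008,-0.004],[0.037,-0.005,-0.004],[0.038,-0.002,-0.004]]' --angular '[[0,0,-5],[0,0,-5],[0,0,-5],[0,0,-5],[0,0,-5],[0,0,-5],[0,0,-5],[0,0,-5]]' --hand '[0.085,0.085,0.085,0.085,0.085,0.085,0.085,0.085]'

```text
time: 0.95
tool_pos: [0.4292, -0.3232, 0.2346]
tcp_rot: [-2.605, -1.741, 0.001]
wrist_force: [0.1, -0.7, -0.4]
width: 0.994
```

arm_command --slide '[[0.038,0.001,-0.003],[0.037,0.005,-0.003],[0.037,0.008,-0.003],[0.036,0.011,-0.003],[0.035,0.014,-0.003],[0.033,0.017,-0.003],[0.032,0.02,-0.003],[0.03,0.023,-0.003]]' --angular '[[0,0,-5],[0,0,-5],[0,0,-5],[0,0,-5],[0,0,-5],[0,0,-5],[0,0,-5],[0,0,-5]]' --hand '[0.085,0.085,0.085,0.085,0.085,0.085,0.085,0.085]'

```text
time: 1.75
tool_pos: [0.5526, -0.035, 0.2593]
tcp_rot: [-1.814, -2.553, -0.003]
wrist_force: [1.4, -1.1, -0.1]
width: 0.995
```

```bash
python3 - <<'E'
from h import *
from workcell import bot
import pickle
st=bot.read_state();W=bot.get_calibration('wrist');im=bot.read_camera('wrist')
cv2.imwrite('pics/w1.png',im[:,:,::-1]);pickle.dump((st,W),open('w1.pkl','wb'))
print(st['time'],st['tool_pos'],st['q'].round(3)); print(todo(st,(.56,-.06,.26),16.7)[1], st['wrist_force'],st['torque'])
E
```

```text
1.75 [ 0.55264695 -0.03498884  0.25926769] [-0.113  0.008  1.786  0.007  1.355 -0.449]
[-0.23052452 -0.50566026  2.51675799] [ 1.41464771 -1.09494187 -0.10153942] [-0.00175207 -0.02778298  0.04575667]
```

View pics/w1.png

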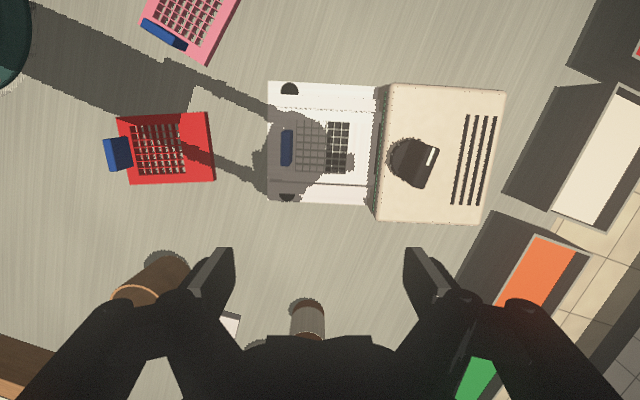

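The wrist view shows the lug at about (287,148) and the knob at about (413,163), with its bar tilted. I'll enlarge it.

```bash
python3 - <<'E'
from h import *
im=cv2.imread('pics/w1.png')[:,:,::-1]
im=np.clip(im.astype(float)*1.6,0,255).astype(np.uint8)
crop(im,260,70,460,220,4,'pics/w1c.png')
E
```

```text
(no output)
```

View pics/w1c.png

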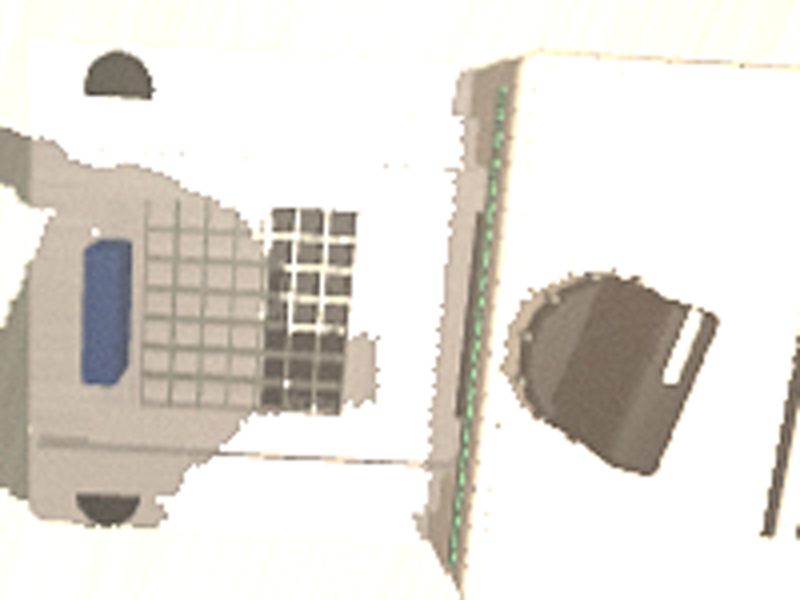

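```bash
python3 - <<'E'
from h import *
im=cv2.imread('pics/w1.png')[:,:,::-1]
im=np.clip((im.astype(float)-10)*2.6,0,255).astype(np.uint8)
crop(im,380,130,450,200,8,'pics/w1k.png')
t=cv2.imread('pics/top0.png')[:,:,::-1];t=np.clip(t.astype(float)*2.6,0,255).astype(np.uint8)
crop(t,300,135,345,175,12,'pics/t1k.png')
E
```

```text
(no output)
```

View pics/w1k.png

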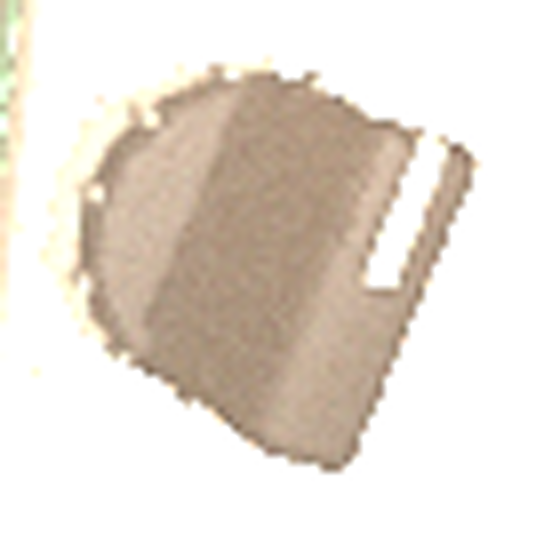

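View pics/t1k.png

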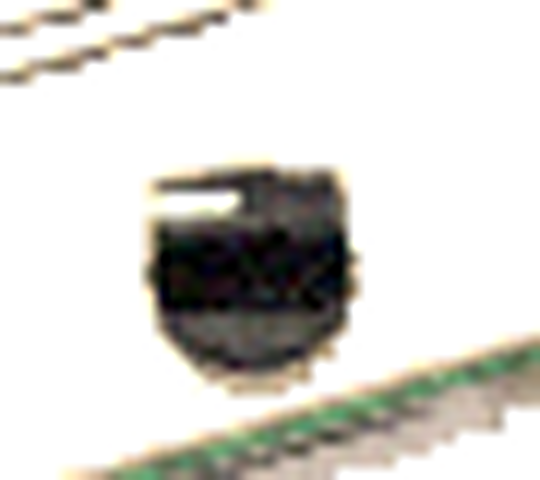

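```bash
python3 - <<'E'
from h import *
from workcell import bot
import pickle
st,W=pickle.load(open('w1.pkl','rb'));T=bot.get_calibration('top');S=bot.get_calibration('side')
wk=lambda x,y:(380+x/8-.44,130+y/8-.44);tk=lambda x,y:(300+x/12-.46,135+y/12-.46)
w4=lambda x,y:(260+x/4-.38,70+y/4-.38)
print('bar top',tri([(W,*wk(366,295)),(T,*tk(247,200))]))
X,_=tri([(W,*wk(366,295)),(T,*tk(247,200)),(S,270.6,183)]);print(X,_)
z=X[2]
for a,b in (((470,160),(345,468)),((385,122),(265,428)),((445,140),(385,285))):
    P=onz(W,*wk(*a),z);Q=onz(W,*wk(*b),z);d=P-Q;print(P,Q,'len',np.linalg.norm(d),'ang',np.degrees(np.arctan2(d[1],d[0])))
P=onz(T,*tk(152,187),z);Q=onz(T,*tk(340,176),z);d=P-Q;print('top ang',np.degrees(np.arctan2(d[1],d[0])))
# lug by mask
im=cv2.imread('pics/w1.png')[:,:,::-1];h=cv2.cvtColor(im,cv2.COLOR_RGB2HSV)
m=(h[...,0]>105)&(h[...,0]<130)&(h[...,1]>100);m[:,:260]=0;m[:,330:]=0
print(blobs(m))
# housing front edge (top), base edges for yaw
for a,b,z in (((525,55),(460,595),.082),):
    P=onz(W,*w4(*a),z);Q=onz(W,*w4(*b),z);d=P-Q;print('front face yaw',np.degrees(np.arctan2(d[1],d[0]))-90,P,Q)
P=onz(W,*w4(40,438),.032);Q=onz(W,*w4(430,463),.032);d=Q-P;print('rail yaw',np.degrees(np.arctan2(d[1],d[0])),P,Q)
# skirt
E
```

```text
bar top (array([0.65418071, 0.01820135, 0.12815246]), [np.float64(0.0020357511058748975), np.float64(0.0020357511058749353)])
[0.64565402 0.0183826  0.15093088] [np.float64(0.002632592056726223), np.float64(0.0021835761888983657), np.float64(0.0007141074782139388)]
[0.65122122 0.04031871 0.15093088] [6.53044406e-01 5.65851265e-05 1.50930884e-01] len 0.04030338187094539 ang 92.59275226208669
[0.6394598  0.04097882 0.15093088] [0.64134215 0.00141251 0.15093088] len 0.039611057904140164 ang 92.72376797329387
[0.64728955 0.04147775 0.15093088] [0.64790624 0.02287854 0.15093088] len 0.018609431463982647 ang 91.89905223283267
top ang 91.97277515260663
[]
front face yaw 15.702502255276954 [0.59701025 0.09158675 0.082     ] [ 0.64125685 -0.06579918  0.082     ]
rail yaw 15.532201666150565 [ 0.49458585 -0.07455407  0.032     ] [ 0.62786133 -0.03751283  0.032     ]
```

```bash
python3 - <<'E'
from h import *
from workcell import bot
import pickle
st=bot.read_state();W=bot.get_calibration('wrist');im=bot.read_camera('wrist')
cv2.imwrite('pics/w2.png',im[:,:,::-1]);pickle.dump((st,W),open('w2.pkl','wb'))
print(st['time'],st['tool_pos'],abs(st['joint_vel']).max())
print(im[148,280:295], cv2.cvtColor(im,cv2.COLOR_RGB2HSV)[148,280:295])
im=np.clip((im.astype(float)-10)*2.2,0,255).astype(np.uint8)
crop(im,370,120,450,200,7,'pics/w2k.png')
s=bot.read_camera('side');cv2.imwrite('pics/s2.png',s[:,:,::-1]);s=np.clip((s.astype(float))*2.2,0,255).astype(np.uint8)
crop(s,250,170,300,215,11,'pics/s2k.png')
E
```

```text
1.8 [ 0.5549195  -0.02962796  0.25981188] 0.06035283366826205
[[ 63  69  86]
 [ 61  69  85]
 [ 63  69  87]
 [ 64  69  87]
 [ 66  73  89]
 [ 63  68  82]
 [ 59  62  74]
 [ 57  62  69]
 [ 58  59  70]
 [ 94  91  92]
 [126 118 108]
 [126 117 108]
 [110 103  95]
 [121 113 104]
 [124 115 106]] [[112  68  86]
 [110  72  85]
 [113  70  87]
 [113  67  87]
 [111  66  89]
 [112  59  82]
 [114  52  74]
 [108  44  69]
 [118  44  70]
 [170   8  94]
 [ 17  36 126]
 [ 15  36 126]
 [ 16  35 110]
 [ 16  36 121]
 [ 15  37 124]]
```

View pics/w2k.png

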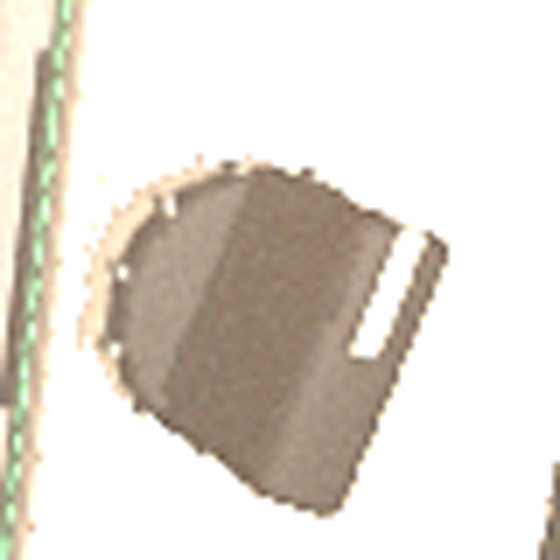

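View pics/s2k.png

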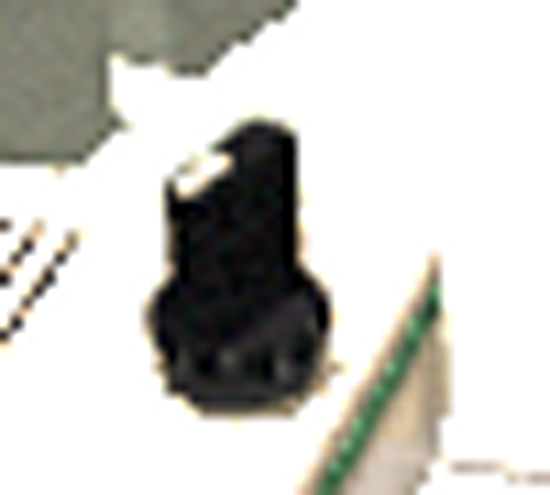

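```bash
python3 - <<'E'
from h import *
from workcell import bot
import pickle
st,W=pickle.load(open('w2.pkl','rb'));T=bot.get_calibration('top');S=bot.get_calibration('side')
wk=lambda x,y:(370+x/7-.43,120+y/7-.43);tk=lambda x,y:(300+x/12-.46,135+y/12-.46);sk=lambda x,y:(250+x/11-.45,170+y/11-.45)
w=wk(350,373);t=tk(247,200);s=sk(231,164)
print('WT',tri([(W,*w),(T,*t)]));print('WS',tri([(W,*w),(S,*s)]));print('TS',tri([(T,*t),(S,*s)]))
# +y end of +x edge
print('corner',tri([(W,*wk(447,250)),(T,*tk(152,180)),(S,*sk(168,180))]))
print('corner2',tri([(W,*wk(340,513)),(T,*tk(335,172)),(S,*sk(265,122))]))
im=cv2.imread('pics/w2.png')[:,:,::-1];h=cv2.cvtColor(im,cv2.COLOR_RGB2HSV)
m=(h[...,0]>100)&(h[...,0]<125)&(h[...,1]>40);m[:120]=0;m[190:]=0;m[:,:255]=0;m[:,320:]=0
print(blobs(m))
for b in blobs(m,60):
  u,v=b[1];print('lug',tri([(W,u,v),(T,336.86,211.32),(S,321.9,221.8)]), tri([(W,u,v),(S,321.9,221.8)])[0],tri([(W,u,v),(T,336.9,211.3)])[0])
E
```

```text
WT (array([0.65232081, 0.01741491, 0.13318497]), [np.float64(0.0013347142796043933), np.float64(0.0013347142796044254)])
WS (array([0.6466082 , 0.01871462, 0.14657727]), [np.float64(0.0013942365964419762), np.float64(0.001394236596441967)])
TS (array([0.64735999, 0.01614145, 0.1446382 ]), [np.float64(0.0003615996827913859), np.float64(0.00036159968279130965)])
corner (array([0.65107065, 0.03815431, 0.15027017]), [np.float64(0.002170491419886494), np.float64(0.0016328852288236722), np.float64(0.00082700400646121)])
corner2 (array([ 0.6526077 , -0.00210258,  0.14698606]), [np.float64(0.0031853696555985715), np.float64(0.0007136414115743902), np.float64(0.002918436904429396)])
[(np.int32(340), array([282.34, 151.64]), array([277, 134,  12,  36], dtype=int32))]
lug (array([ 0.50402442, -0.02441497,  0.04458337]), [np.float64(0.0009318951329776201), np.float64(0.0008901514814293072), np.float64(0.00015581853294421348)]) [ 0.50377652 -0.02345249  0.04539268] [ 0.50409284 -0.02473419  0.04165568]
```

```bash
python3 - <<'E'
from h import *
from workcell import bot
st=bot.read_state();d,r=todo(st,(.4656,-.0357,.11),106.3);print(d,r)
rows(d,r[2],12)
E
```

```text
[ 0.02633652 -0.08229781  0.14979543] [  0.22036922  -0.57492072 -87.09956007]
[0.0022,-0.0069,0.0125],[0.0030,-0.0065,0.0125],[0.0038,-0.0061,0.0125],[0.0046,-0.0056,0.0125],[0.0052,-0.0049,0.0125],[0.0058,-0.0042,0.0125],[0.0063,-0.0035,0.0125],[0.0067,-0.0026,0.0125],[0.0070,-0.0018,0.0125],[0.0071,-0.0009,0.0125],[0.0072,0.0000,0.0125],[0.0071,0.0010,0.0125],rz/row -7.258296672899838
```

arm_command --slide '[[0.003,-0.009,0.005],[0.004,-0.009,0.005],[0.005,-0.008,0.012],[0.005,-0.006,0.012],[0.005,-0.005,0.012],[0.006,-0.004,0.012],[0.006,-0.003,0.012],[0.007,-0.003,0.012]]' --angular '[[0,0,-7.5],[0,0,-7.5],[0,0,-7.5],[0,0,-7.5],[0,0,-7.5],[0,0,-7.5],[0,0,-7.5],[0,0,-7.5]]' --hand '[0,0,0,0,0,0,0,0]' --squeeze 20

```text
time: 2.7
tool_pos: [0.4818, -0.0463, 0.174]
tcp_rot: [-0.252, -3.123, -0.002]
wrist_force: [0.3, -0.2, -0.1]
width: 0.0
```

arm_command --slide '[[0.007,-0.002,0.012],[0.007,-0.001,0.012],[0.007,0,0.012],[0.004,0,0.012],[0,0,0.006],[0,0,0],[0,0,0],[0,0,0]]' --angular '[[0,0,-7.5],[0,0,-7.5],[0,0,-7],[0,0,-5],[0,0,0],[0,0,0],[0,0,0],[0,0,0]]' --hand '[0,0,0,0,0,0,0,0]'

```text
time: 3.5
tool_pos: [0.4481, -0.0573, 0.115]
tcp_rot: [0.486, -3.088, -0.003]
wrist_force: [0.8, 0.9, 0.0]
width: -0.002
```

```bash
python3 - <<'E'
from h import *
from workcell import bot
import pickle
st=bot.read_state();W=bot.get_calibration('wrist');im=bot.read_camera('wrist')
cv2.imwrite('pics/w3.png',im[:,:,::-1]);pickle.dump((st,W),open('w3.pkl','wb'))
print(st['time'],st['tool_pos'],abs(st['joint_vel']).max(),st['q'].round(2),st['width'],st['wrist_force'],st['torque'])
print(todo(st,(.4656,-.0357,.046),106.3))
E
```

```text
3.5 [ 0.44810205 -0.05732783  0.11502747] 0.012947158292399114 [-0.18 -0.08  2.14 -0.    1.09 -2.06] -0.001696675692006811 [0.79079485 0.86449648 0.02211164] [-0.06330337  0.0287204  -0.0034407 ]
(array([-0.02435893,  0.01490448,  0.06872578]), array([ 0.2434627 , -0.89057019,  1.57770541]))
```

View pics/w3.png

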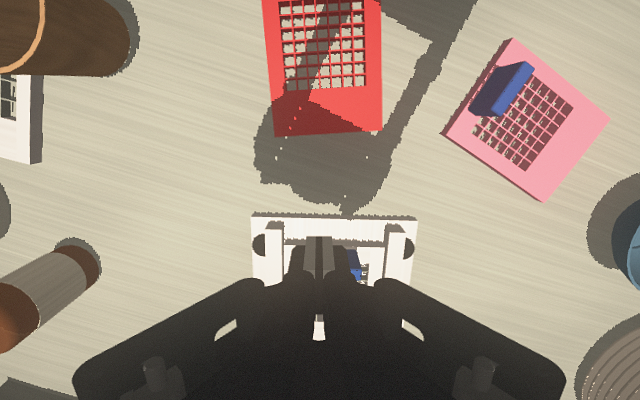

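The closed fingers stand in front of the channel at (320,240), and the lug at (357,265) is slightly to the right. I'll centre laterally, descend, then approach.

arm_command --slide '[[0,0.008,0],[0,0.007,0.01],[0,0,0.015],[0,0,0.015],[0,0,0.015],[0,0,0.013],[0,0,0],[0,0,0]]' --angular '[[0,-0.9,1.6],[0,0,0],[0,0,0],[0,0,0],[0,0,0],[0,0,0],[0,0,0],[0,0,0]]' --hand '[0,0,0,0,0,0,0,0]'

```text
time: 4.35
tool_pos: [0.448, -0.041, 0.0463]
tcp_rot: [-0.447, 3.103, 0.002]
wrist_force: [-0.5, -0.2, -0.2]
width: 0.003
```

```bash
python3 - <<'E'
from h import *
from workcell import bot
import pickle
st=bot.read_state()
print(st['time'],st['tool_pos'],abs(st['joint_vel']).max(),st['wrist_force'],st['torque'])
print(todo(st,(.4656,-.0357,.046),106.3))
im=bot.read_camera('side');cv2.imwrite('pics/s3.png',im[:,:,::-1]);crop(im,230,150,380,270,5,'pics/s3c.png')
E
```

```text
4.35 [ 0.44796048 -0.04096421  0.04626289] 0.012222375902067656 [-0.52761712 -0.16546058 -0.20366179] [-0.01317919  0.0117936   0.02069658]
(array([-1.84061146e-02,  6.80234783e-05,  3.79490329e-04]), array([0.0383525 , 0.36275794, 0.10443507]))
```

View pics/s3c.png

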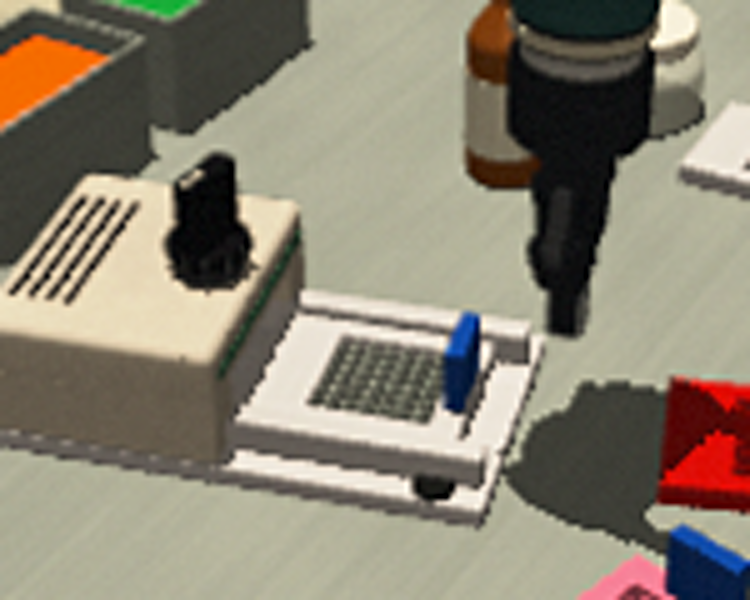

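arm_command --slide '[[-0.006,0,0],[-0.006,0,0],[-0.006,0,0],[-0.006,0,0],[-0.006,0,0],[-0.004,0,0],[0,0,0],[0,0,0]]' --angular '[[0,0.3,0],[0,0,0],[0,0,0],[0,0,0],[0,0,0],[0,0,0],[0,0,0],[0,0,0]]' --hand '[0,0,0,0,0,0,0,0]'

```text
time: 5.2
tool_pos: [0.4871, -0.0305, 0.0495]
tcp_rot: [-0.448, 3.103, -0.001]
wrist_force: [-0.0, 0.2, 0.0]
width: -0.001
```

arm_command --slide '[[-0.002,0,0],[-0.002,0,0],[-0.002,0,0],[-0.002,0,0],[-0.002,0,0],[-0.002,0,0],[-0.002,0,0],[-0.002,0,0]]' --angular '[[0,0,0],[0,0,0],[0,0,0],[0,0,0],[0,0,0],[0,0,0],[0,0,0],[0,0,0]]' --hand '[0,0,0,0,0,0,0,0]'

```text
time: 6.0
tool_pos: [0.5026, -0.0259, 0.0493]
tcp_rot: [-0.447, 3.104, -0.001]
wrist_force: [0.9, -0.0, -0.2]
width: 0.003
```

```bash
cat > st.py <<'E'
from h import *
from workcell import bot
import sys
st=bot.read_state();R,p=tw(st)
d,r=todo(st,(.504,-.0245,.046),106.3)
print('t',st['time'],'pos',p.round(4),'to lug0 (tool)',d.round(4),'rot',r.round(2),'F',st['wrist_force'].round(2),'Fpush(tool)',(R.T@st['wrist_force']).round(2))
if len(sys.argv)>1:
    im=bot.read_camera('side');cv2.imwrite(f'pics/{sys.argv[1]}.png',im[:,:,::-1]);crop(im,230,150,380,270,5,f'pics/{sys.argv[1]}c.png')
E
python3 st.py s4
```

```text
t 6.0 pos [ 0.5026 -0.0259  0.0493] to lug0 (tool) [-0.0017  0.0009  0.0033] rot [-0.08  0.3   0.1 ] F [ 0.95 -0.04 -0.15] Fpush(tool) [-0.9  -0.31  0.16]
```

View pics/s4c.png

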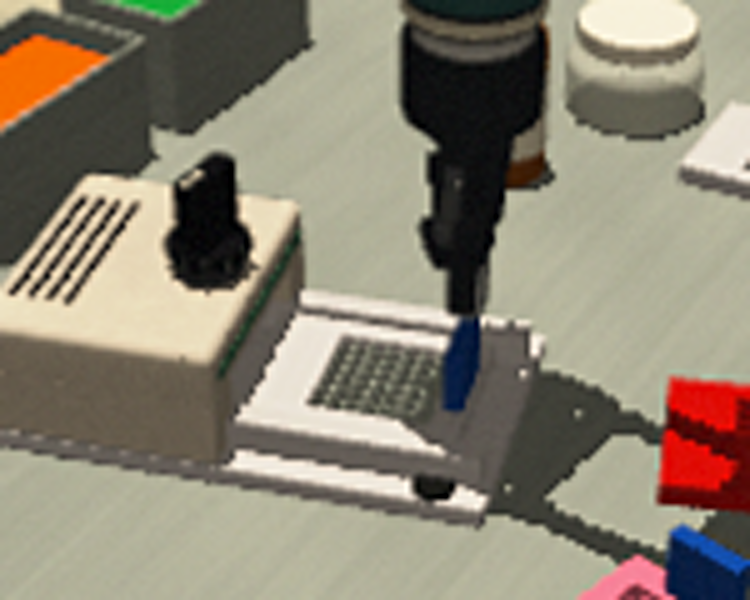

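```bash
python3 - <<'E'
from h import *
from workcell import bot
S=bot.get_calibration('side');st=bot.read_state();R,p=tw(st)
for dx in(-.011,0,.011):
  for dz in (.008,-.02): q=proj(S,p+R@np.array([dx,0,dz])); print(dx,dz,q,(q-[230,150])*5)
m=cv2.cvtColor(cv2.imread('pics/s4.png'),cv2.COLOR_BGR2HSV);k=(m[...,0]>105)&(m[...,0]<130)&(m[...,1]>150);print(blobs(k))
E
python3 - <<'E'
from h import *
from workcell import bot
im=bot.read_camera('wrist');cv2.imwrite('pics/w4.png',im[:,:,::-1])
im=bot.read_camera('top');crop(im,265,105,385,240,4,'pics/t4.png')
E
```

```text
-0.011 0.008 [318.70176469 222.05052516] [443.50882347 360.2526258 ]
-0.011 -0.02 [318.86571105 213.97839661] [444.32855525 319.89198305]
0 0.008 [322.46708696 222.63637186] [462.33543482 363.1818593 ]
0 -0.02 [322.68048639 214.5576368 ] [463.40243197 322.78818399]
0.011 0.008 [326.24549542 223.22403637] [481.2274771  366.12018183]
0.011 -0.02 [326.5087125  215.13878193] [482.54356252 325.69390963]
[(np.int32(3539), array([613.05,  60.94]), array([581,  24,  59,  74], dtype=int32)), (np.int32(1157), array([458.96,  52.72]), array([423,  33,  60,  36], dtype=int32)), (np.int32(1317), array([441.16, 116.25]), array([420,  96,  44,  42], dtype=int32)), (np.int32(95), array([321.96, 222.51]), array([319, 214,   7,  18], dtype=int32)), (np.int32(85), array([406.92, 233.76]), array([405, 224,   5,  21], dtype=int32)), (np.int32(226), array([371.15, 264.76]), array([363, 255,  17,  21], dtype=int32))]
```

View pics/w4.png

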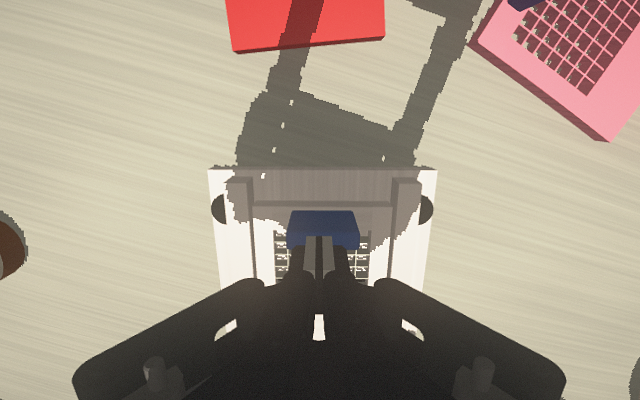

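View pics/t4.png

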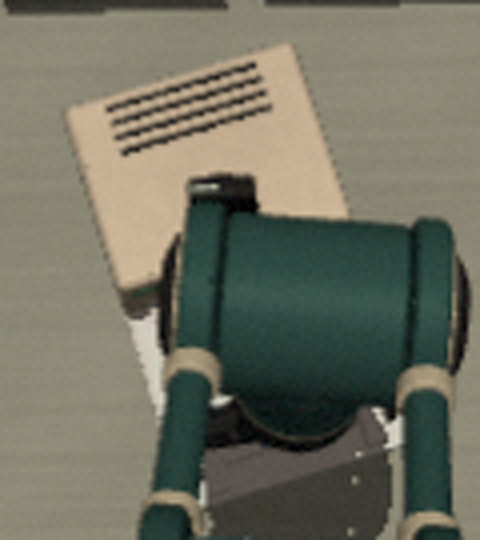

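```bash
python3 - <<'E'
from h import *
from workcell import bot
S=bot.get_calibration('side')
for z in (.038,.046,.058,.066,.075): print(z,[((proj(S,np.array([.448,-.041,z])+a*np.array([.96,.28,0]))-[230,150])*5).round(0) for a in(-.011,.011)])
print('lug top corners',[((proj(S,np.array([.504,-.0245,.066])+a*np.array([.96,.28,0])+b*np.array([-.28,.96,0]))-[230,150])*5).round(0) for a in(-.006,.006) for b in (-.022,.022)])
E
```

```text
0.038 [array([580., 387.]), array([541., 381.])]
0.046 [array([580., 375.]), array([542., 369.])]
0.058 [array([581., 358.]), array([543., 352.])]
0.066 [array([582., 346.]), array([543., 340.])]
0.075 [array([583., 333.]), array([544., 327.])]
lug top corners [array([480., 308.]), array([462., 352.]), array([459., 305.]), array([441., 349.])]
```

```bash
python3 - <<'E'
from h import *
for n in('s3','s4'):
    s=cv2.imread(f'pics/{n}.png')[:,:,::-1];s=np.clip(s.astype(float)*1.8,0,255).astype(np.uint8)
    crop(s,300,180,360,240,9,f'pics/{n}z.png')
a=cv2.imread('pics/s3z.png');b=cv2.imread('pics/s4z.png');cv2.imwrite('pics/s34z.png',cv2.resize(np.hstack([a,b]),(800,400)))
E
```

```text
(no output)
```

View pics/s34z.png

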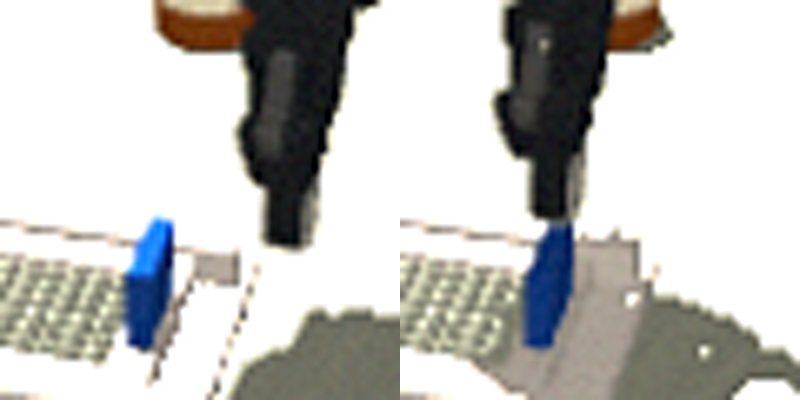

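```bash
python3 - <<'E'
from h import *
from workcell import bot
W=bot.get_calibration('wrist');st=bot.read_state();R,p=tw(st)
for z in (.008,-.003,-.027):
  print(z,[proj(W,p+R@np.array([x,y,z])).round(1) for x in(-.011,.011) for y in(0,.014)])
im=cv2.imread('pics/w4.png')[:,:,::-1];im=np.clip(im.astype(float)*2,0,255).astype(np.uint8);crop(im,250,160,390,290,6,'pics/w4c.png')
E
```

```text
0.008 [array([317.1, 236.4]), array([337.7, 236.4]), array([317. , 205.7]), array([338.4, 205.7])]
-0.003 [array([317. , 243.6]), array([338.8, 243.6]), array([317. , 211.4]), array([339.6, 211.4])]
-0.027 [array([316.8, 262.5]), array([341.7, 262.5]), array([316.8, 226.4]), array([342.7, 226.4])]
```

View pics/w4c.png

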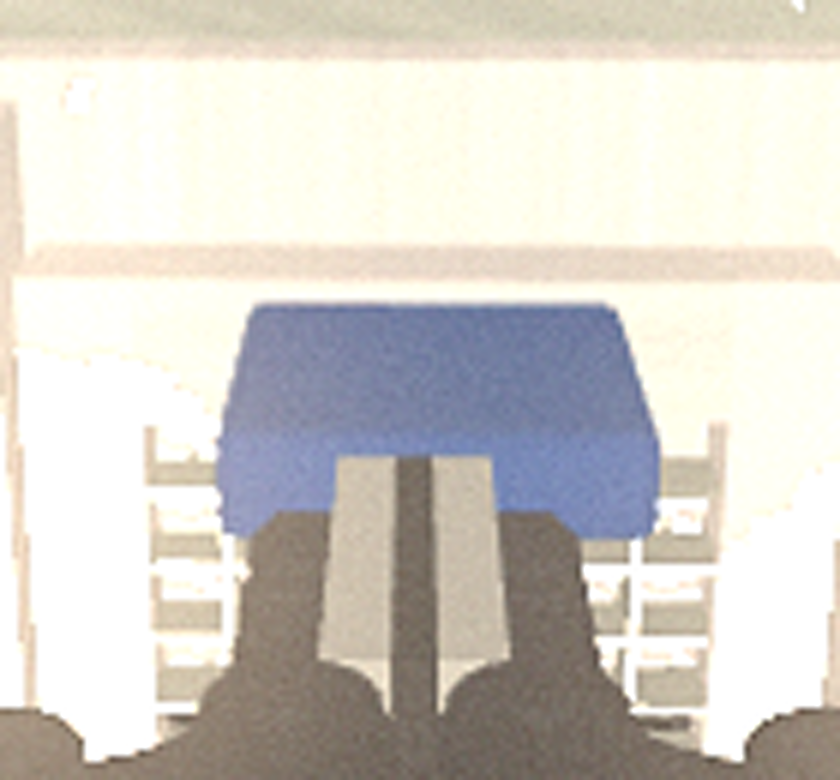

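```bash
python3 - <<'E'
from h import *
from workcell import bot
W=bot.get_calibration('wrist');st=bot.read_state();R,p=tw(st)
for z in (.008,-.005,-.03,-.04,-.05):
  print(z,[proj(W,p+R@np.array([x,y,z])).round(1) for x in(-.011,.011) for y in(-.0425,.0425)])
# solve closed tip: near edge v=236.2, u 305.9..332
for z in np.arange(-.05,.01,.01):
  print(z,[proj(W,p+R@np.array([.011,y,z])).round(1) for y in(-.0135,.0135)])
o=-W['R'].T@W['t'];print(R.T@(o-p))
S=bot.get_calibration('side')
E
```

```text
0.008 [array([254.5, 236.3]), array([379.6, 236.3]), array([252.3, 205.6]), array([381.7, 205.7])]
-0.005 [array([250.3, 244.9]), array([383.7, 244.9]), array([247.8, 212.4]), array([386.1, 212.4])]
-0.03 [array([240.3, 265. ]), array([393.3, 265. ]), array([237. , 228.5]), array([396.5, 228.5])]
-0.04 [array([235.5, 274.8]), array([397.9, 274.8]), array([231.6, 236.4]), array([401.6, 236.4])]
-0.05 [array([230. , 285.9]), array([403.2, 285.9]), array([225.6, 245.3]), array([407.4, 245.3])]
-0.05 [array([287.5, 245.5]), array([345.5, 245.5])]
-0.04 [array([289.6, 236.5]), array([343.7, 236.5])]
-0.03 [array([291.3, 228.6]), array([342.2, 228.6])]
-0.019999999999999997 [array([292.9, 221.6]), array([340.8, 221.6])]
-0.009999999999999995 [array([294.3, 215.3]), array([339.6, 215.3])]
6.938893903907228e-18 [array([295.5, 209.7]), array([338.4, 209.7])]
[ 0.07206874  0.00082249 -0.17285113]
```

The view shows the closed fingertips above the lug, with the lug unmoved at side (322,222). By the images the real tips lie about 30 mm behind where the text puts them relative to the TCP. I'll back off, lower by image measurement and check again.

arm_command --slide '[[0.008,0,0],[0.008,0,0],[0.008,0,0],[0.008,0,0],[0.004,0,0],[0,0,0],[0,0,0],[0,0,0]]' --angular '[[0,0.3,0],[0,0,0],[0,0,0],[0,0,0],[0,0,0],[0,0,0],[0,0,0],[0,0,0]]' --hand '[0,0,0,0,0,0,0,0]'

```text
time: 6.95
tool_pos: [0.4634, -0.0372, 0.049]
tcp_rot: [0.447, -3.109, 0.002]
wrist_force: [-0.7, 0.6, 0.2]
width: 0.001
```

arm_command --slide '[[0,0,0.006],[0,0,0.006],[0,0,0.006],[0,0,0.006],[0,0,0],[0,0,0],[0,0,0],[0,0,0]]' --angular '[[0,0,0],[0,0,0],[0,0,0],[0,0,0],[0,0,0],[0,0,0],[0,0,0],[0,0,0]]' --hand '[0,0,0,0,0,0,0,0]'

```text
time: 7.75
tool_pos: [0.4637, -0.0369, 0.0221]
tcp_rot: [0.448, -3.107, 0.002]
wrist_force: [0.3, -0.6, 0.0]
width: -0.002
```

```bash
python3 st.py s5; python3 - <<'E'
from h import *
s=cv2.imread('pics/s5.png')[:,:,::-1];s=np.clip(s.astype(float)*1.6,0,255).astype(np.uint8)
crop(s,300,180,360,240,9,'pics/s5z.png')
E
```

```text
t 7.75 pos [ 0.4637 -0.0369  0.0221] to lug0 (tool) [-0.0421  0.0005 -0.024 ] rot [-0.04 -0.13  0.1 ] F [ 0.27 -0.64  0.01] Fpush(tool) [-0.08 -0.69 -0.01]
```

View pics/s5z.png

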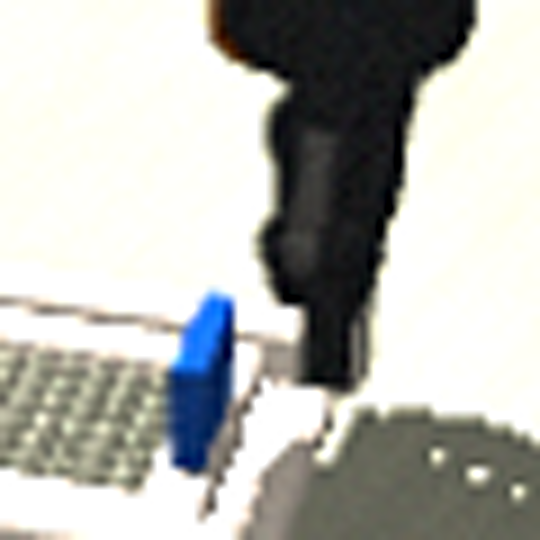

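```bash
python3 - <<'E'
from h import *
from workcell import bot
from scipy.optimize import brentq
S=bot.get_calibration('side')
for xy,v in (((.4637,-.0369),222.8),((.448,-.041),216.7),((.5026,-.0259),212.7)):
    print(brentq(lambda z:proj(S,np.array([*xy,z]))[1]-v,0,.2))
    print([proj(S,np.array([xy[0]+a*.96,xy[1]+a*.28,.05]))[0] for a in (-.011,0,.011)])
E
```

```text
0.04847169295079099
[np.float64(340.4827324983252), np.float64(336.6399138563497), np.float64(332.8104678792664)]
0.07262280630150968
[np.float64(346.14315055024053), np.float64(342.27954240969416), np.float64(338.4292339183253)]
0.07568060969872006
[np.float64(326.45271572361884), np.float64(322.6601058648446), np.float64(318.8810454767085)]
```

arm_command --slide '[[-0.003,0,0],[-0.003,0,0],[-0.003,0,0],[-0.003,0,0],[-0.003,0,0],[-0.002,0,0],[-0.002,0,0],[-0.001,0,0]]' --angular '[[0,0,0],[0,0,0],[0,0,0],[0,0,0],[0,0,0],[0,0,0],[0,0,0],[0,0,0]]' --hand '[0,0,0,0,0,0,0,0]'

```text
time: 8.6
tool_pos: [0.4858, -0.0308, 0.0231]
tcp_rot: [-0.448, 3.109, -0.002]
wrist_force: [0.3, 0.2, -0.4]
width: 0.001
```

arm_command --slide '[[-0.001,0,0],[-0.001,0,0],[-0.001,0,0],[-0.001,0,0],[-0.001,0,0],[-0.001,0,0],[-0.001,0,0],[-0.001,0,0]]' --angular '[[0,0,0],[0,0,0],[0,0,0],[0,0,0],[0,0,0],[0,0,0],[0,0,0],[0,0,0]]' --hand '[0,0,0,0,0,0,0,0]'

```text
time: 9.4
tool_pos: [0.4902, -0.029, 0.0222]
tcp_rot: [0.448, -3.102, 0.002]
wrist_force: [-3.7, -1.1, 1.9]
width: -0.004
```

```bash
python3 st.py s6;  python3 - <<'E'
from h import *
s=cv2.imread('pics/s6.png')[:,:,::-1];s=np.clip(s.astype(float)*1.6,0,255).astype(np.uint8)
crop(s,280,180,340,240,9,'pics/s6z.png')
E
```

```text
t 9.4 pos [ 0.4902 -0.029   0.0222] to lug0 (tool) [-0.0144  0.0004 -0.0239] rot [-0.01 -0.44  0.12] F [-3.72 -1.12  1.9 ] Fpush(tool) [ 3.9  -0.02 -1.87]
```

View pics/s6z.png

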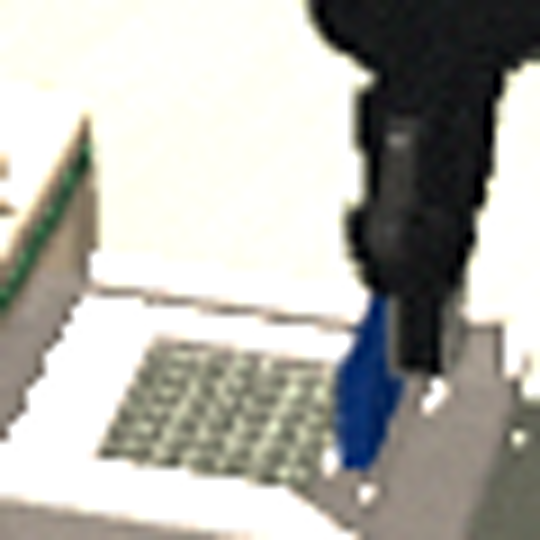

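arm_command --slide '[[-0.002,0,-0.002],[-0.003,0,0],[-0.003,0,0],[-0.003,0,0],[-0.003,0,0],[-0.003,0,0],[-0.002,0,0],[-0.002,0,0]]' --angular '[[0,0,0],[0,0,0],[0,0,0],[0,0,0],[0,0,0],[0,0,0],[0,0,0],[0,0,0]]' --hand '[0,0,0,0,0,0,0,0]'

```text
time: 10.25
tool_pos: [0.5124, -0.0221, 0.0238]
tcp_rot: [0.448, -3.102, 0.001]
wrist_force: [-3.2, -0.8, 1.6]
width: 0.003
```

```bash
python3 st.py s7;  python3 - <<'E'
from h import *
s=cv2.imread('pics/s7.png')[:,:,::-1];s=np.clip(s.astype(float)*1.6,0,255).astype(np.uint8)
crop(s,270,180,330,240,9,'pics/s7z.png')
E
```

```text
t 10.25 pos [ 0.5124 -0.0221  0.0238] to lug0 (tool) [ 0.0089  0.0001 -0.0221] rot [ 0.01 -0.42  0.13] F [-3.16 -0.84  1.63] Fpush(tool) [ 3.28  0.09 -1.6 ]
```

View pics/s7z.png

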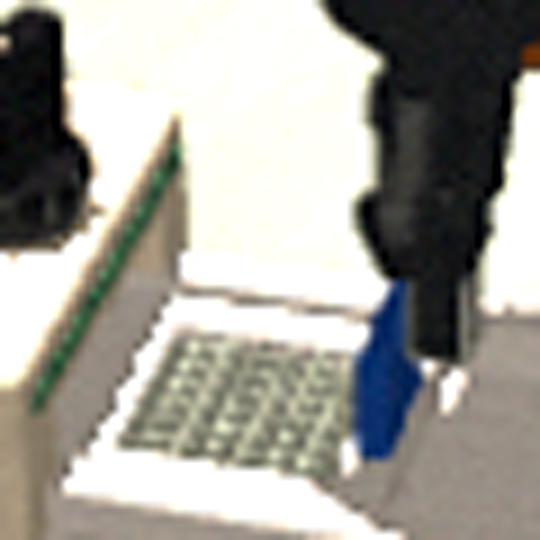

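arm_command --slide '[[-0.0015,0,0],[-0.0015,0,0],[-0.0015,0,0],[-0.0015,0,0],[-0.0015,0,0],[-0.0015,0,0],[-0.0015,0,0],[-0.0015,0,0]]' --angular '[[0,0,0],[0,0,0],[0,0,0],[0,0,0],[0,0,0],[0,0,0],[0,0,0],[0,0,0]]' --hand '[0,0,0,0,0,0,0,0]'

```text
time: 11.1
tool_pos: [0.5249, -0.0185, 0.0238]
tcp_rot: [0.447, -3.102, 0.001]
wrist_force: [-2.9, -0.7, 1.2]
width: -0.002
```

arm_command --slide '[[-0.0015,0,0],[-0.0015,0,0],[-0.0015,0,0],[-0.0015,0,0],[-0.0015,0,0],[-0.0015,0,0],[-0.0015,0,0],[-0.0015,0,0]]' --angular '[[0,0,0],[0,0,0],[0,0,0],[0,0,0],[0,0,0],[0,0,0],[0,0,0],[0,0,0]]' --hand '[0,0,0,0,0,0,0,0]'

```text
time: 11.9
tool_pos: [0.5304, -0.0165, 0.0231]
tcp_rot: [0.448, -3.087, 0.002]
wrist_force: [-7.5, -2.4, 5.4]
width: 0.001
```

```bash
python3 st.py
```

```text
t 11.9 pos [ 0.5304 -0.0165  0.0231] to lug0 (tool) [ 0.0281 -0.0001 -0.0223] rot [ 0.09 -1.25  0.21] F [-7.53 -2.37  5.39] Fpush(tool) [ 8.01 -0.12 -5.22]
```

arm_command --slide '[[-0.0015,0,0],[-0.0015,0,0],[-0.002,0,0],[-0.002,0,0],[-0.002,0,0],[-0.002,0,0],[-0.002,0,0],[-0.002,0,0]]' --angular '[[0,0,0],[0,0,0],[0,0,0],[0,0,0],[0,0,0],[0,0,0],[0,0,0],[0,0,0]]' --hand '[0,0,0,0,0,0,0,0]'

```text
time: 12.7
tool_pos: [0.5289, -0.0165, 0.0217]
tcp_rot: [0.447, -3.052, 0.005]
wrist_force: [-8.5, -3.2, 6.7]
width: 0.001
```

```bash
python3 st.py s8
```

```text
t 12.7 pos [ 0.5289 -0.0165  0.0217] to lug0 (tool) [ 0.0275 -0.0004 -0.0227] rot [ 0.26 -3.25  0.35] F [-8.5  -3.23  6.73] Fpush(tool) [ 9.44 -0.62 -6.21]
```

View pics/s8c.png

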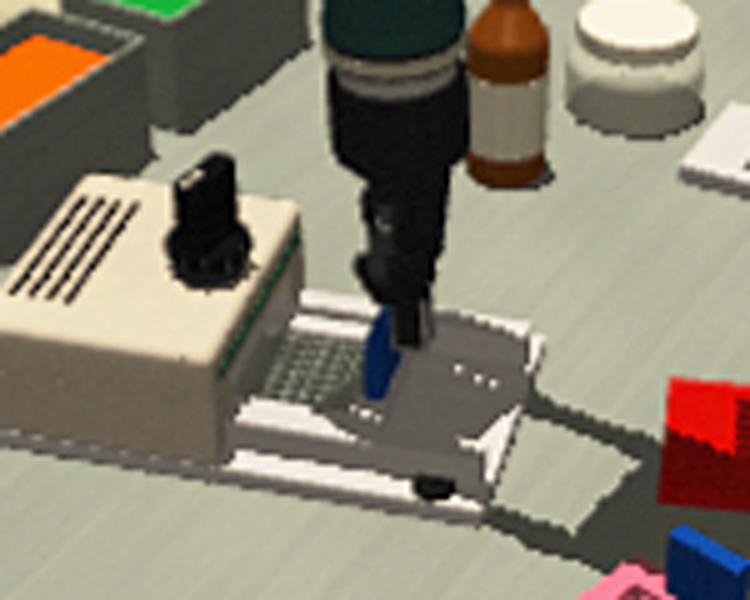

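arm_command --slide '[[0.001,0,0],[0,0,0],[-0.0015,0,0],[-0.002,0,0],[-0.002,0,0],[-0.0025,0,0],[-0.0025,0,0],[-0.0025,0,0]]' --angular '[[0,-3.2,0],[0,0,0],[0,0,0],[0,-0.3,0],[0,-0.3,0],[0,-0.3,0],[0,-0.3,0],[0,-0.3,0]]' --hand '[0,0,0,0,0,0,0,0]'

```text
time: 13.55
tool_pos: [0.5312, -0.0155, 0.0208]
tcp_rot: [0.459, -3.105, -0.011]
wrist_force: [-9.2, -3.6, 7.2]
width: -0.001
```

```bash
python3 st.py
```

```text
t 13.55 pos [ 0.5312 -0.0155  0.0208] to lug0 (tool) [ 0.0286 -0.0006 -0.0252] rot [ 0.41 -0.09  0.51] F [-9.24 -3.55  7.17] Fpush(tool) [ 9.88 -0.68 -7.16]
```

The grid stopped after about 43 mm at some 10 N of push, and a second push gave the same position to within 1 mm, so it is home against the stop. Now retreat and rise.

arm_command --slide '[[0.002,0,0],[0.006,0,0],[0.008,0,0],[0.008,0,0],[0.004,0,-0.02],[0,0,-0.03],[0,0,-0.03],[0,0,-0.03]]' --angular '[[0,0,0],[0,0,0],[0,0,0],[0,0,0],[0,0,0],[0,0,8],[0,0,8],[0,0,8]]' --hand '[0,0,0,0,0,0,0,0]'

```text
time: 14.35
tool_pos: [0.4989, -0.0242, 0.1285]
tcp_rot: [-0.218, -3.12, -0.011]
wrist_force: [1.3, 0.0, -0.5]
width: 0.001
```

```bash
python3 - <<'E'
from h import *
from workcell import bot
st=bot.read_state();d,r=todo(st,(.6465,.0175,.20),2);print(st['time'],st['tool_pos'],d,r);rows(d,r[2],12)
im=bot.read_camera('side');crop(im,230,150,380,270,5,'pics/s9c.png')
h=cv2.cvtColor(im,cv2.COLOR_RGB2HSV);m=(h[...,0]>105)&(h[...,0]<130)&(h[...,1]>150);m[:205]=0;m[:,350:]=0;b=blobs(m);print(b)
S=bot.get_calibration('side')
q=onz(S,*b[0][1],.046);print('lug now',q,'moved',(q-[.504,-.0245,.046])[:2]@[np.cos(np.radians(16.3)),np.sin(np.radians(16.3))])
E
```

```text
14.35 [ 0.4988658  -0.02416201  0.12852109] [-0.13934379  0.06224023 -0.07314557] [-0.30526441 -0.91796511 79.98884997]
[-0.0116,0.0052,-0.0061],[-0.0109,0.0065,-0.0061],[-0.0101,0.0077,-0.0061],[-0.0091,0.0088,-0.0061],[-0.0080,0.0098,-0.0061],[-0.0069,0.0107,-0.0061],[-0.0056,0.0114,-0.0061],[-0.0042,0.0120,-0.0061],[-0.0028,0.0124,-0.0061],[-0.0013,0.0126,-0.0061],[0.0002,0.0127,-0.0061],[0.0016,0.0126,-0.0061],rz/row 6.6657374978086485
[(np.int32(98), array([306.12, 219.79]), array([303, 211,   7,  19], dtype=int32))]
lug now [ 0.54664121 -0.00826164  0.046     ] moved 0.045484823780550236
```

View pics/s9c.png

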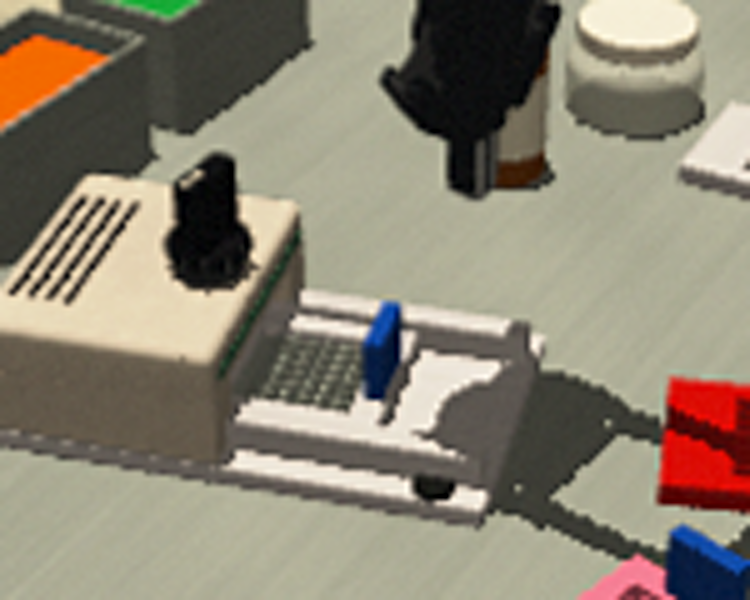

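arm_command --slide '[[-0.006,0.002,-0.012],[-0.011,0.006,-0.012],[-0.011,0.007,-0.012],[-0.01,0.008,-0.012],[-0.009,0.009,-0.01],[-0.008,0.01,-0.006],[-0.006,0.011,0],[-0.005,0.012,0]]' --angular '[[-0.3,-0.9,7],[0,0,7],[0,0,7],[0,0,7],[0,0,7],[0,0,7],[0,0,7],[0,0,7]]' --hand '[0.06,0.06,0.06,0.06,0.06,0.06,0.06,0.06]'

```text
time: 15.2
tool_pos: [0.5979, -0.0105, 0.2065]
tcp_rot: [1.712, 2.617, 0.03]
wrist_force: [-0.6, -0.4, -0.1]
width: 0.701
```

```bash
python3 - <<'E'
from h import *
from workcell import bot
st=bot.read_state();d,r=todo(st,(.6465,.0175,.20),2);print(st['time'],st['tool_pos'],d,r,st['width']);rows(d,r[2],5)
E
```

```text
15.2 [ 0.59787306 -0.01051144  0.20652721] [0.00620703 0.05560244 0.00785281] [ 1.37469214 -0.16936939 21.60434529] 0.700530194644322
[0.0012,0.0111,0.0016],[0.0021,0.0110,0.0016],[0.0029,0.0108,0.0016],[0.0037,0.0106,0.0016],[0.0045,0.0102,0.0016],rz/row 4.320869058038083
```

arm_command --slide '[[0.001,0.009,0],[0.002,0.009,0],[0.003,0.01,0],[0.004,0.01,0],[0.002,0.005,0],[0,0,0],[0,0,0],[0,0,0]]' --angular '[[1.3,0,4.3],[0,0,4.3],[0,0,4.3],[0,0,4.3],[0,0,2],[0,0,0],[0,0,0],[0,0,0]]' --hand '[0.06,0.06,0.06,0.06,0.06,0.06,0.06,0.06]'

```text
time: 16.0
tool_pos: [0.6368, 0.0124, 0.2053]
tcp_rot: [2.146, 2.292, 0.002]
wrist_force: [-0.2, 0.5, 0.4]
width: 0.706
```

```bash
python3 - <<'E'
from h import *
from workcell import bot
import pickle
st=bot.read_state();W=bot.get_calibration('wrist');im=bot.read_camera('wrist');pickle.dump((st,W),open('w5.pkl','wb'))
cv2.imwrite('pics/w5.png',im[:,:,::-1])
im=np.clip((im.astype(float)-5)*2.2,0,255).astype(np.uint8);crop(im,220,120,420,270,4,'pics/w5c.png')
d,r=todo(st,(.6465,.0175,.20),2);print(st['time'],st['tool_pos'],d,r,st['width'],st['q'].round(3),abs(st['joint_vel']).max())
E
```

```text
16.0 [0.63683696 0.01235514 0.20526341] [0.0045013  0.00997033 0.00527997] [0.10505581 0.01970773 1.76443989] 0.7061153986874441 [-0.02   0.189  1.687 -0.     1.263 -0.085] 0.011260887155641641
```

View pics/w5c.png

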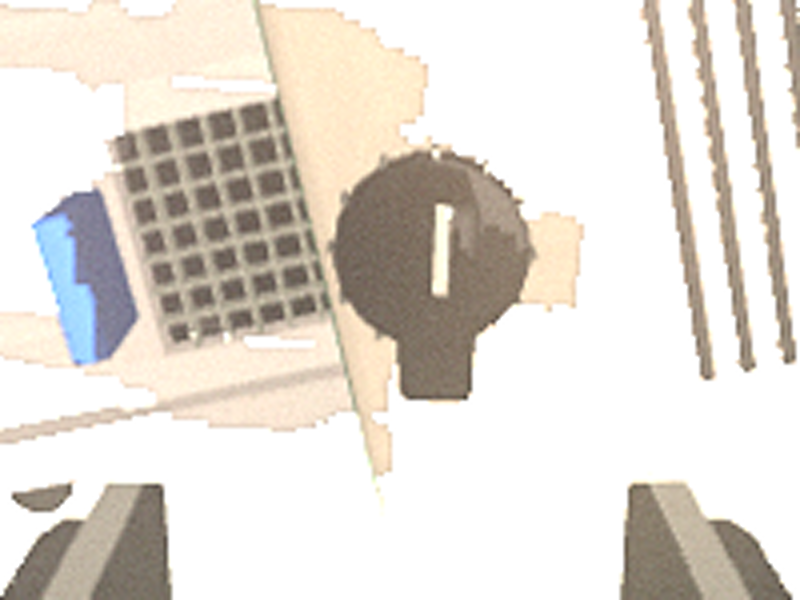

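```bash
python3 - <<'E'
from h import *
from workcell import bot
import pickle
st,W=pickle.load(open('w5.pkl','rb'));T=bot.get_calibration('top');S=bot.get_calibration('side')
wk=lambda x,y:(220+x/4-.38,120+y/4-.38);tk=lambda x,y:(300+x/12-.46,135+y/12-.46);sk=lambda x,y:(250+x/11-.45,170+y/11-.45)
e=wk(435,398)
print('end TW',tri([(W,*e),(T,*tk(340,199))]));print('SW',tri([(W,*e),(S,*sk(280,132))]));print('3',tri([(W,*e),(T,*tk(340,199)),(S,*sk(280,132))]))
for z in(.14,.146,.15):
  E=onz(W,*e,z);A=onz(W,*wk(443,207),z);B=onz(W,*wk(437,295),z);d=A-B;a=np.arctan2(d[1],d[0]);
  wd=np.linalg.norm(onz(W,*wk(400,395),z)-onz(W,*wk(470,395),z))
  d2=A-E
  print(z,'end',E,'ang',np.degrees(a),np.degrees(np.arctan2(d2[1],d2[0])),'width',wd,'centre',E+.022*np.array([np.cos(a),np.sin(a),0]))
for z in(.095,.103):
  print(z,'skirt',onz(W,*wk(432,250),z),np.linalg.norm(onz(W,*wk(335,250),z)-onz(W,*wk(530,250),z)))
R,p=tw(st); o=-W['R'].T@W['t'];print(R.T@(o-p))
for y in (.0215,): # tips
  for z in(-.02,-.03,-.04):print(z,proj(W,p+R@[.011,-.03,z]),proj(W,p+R@[.011,.03,z]))
E
```

```text
end TW (array([ 0.64847202, -0.00372099,  0.14095825]), [np.float64(9.59836334603428e-05), np.float64(9.598363346046286e-05)])
SW (array([ 0.64732655, -0.00368656,  0.14348196]), [np.float64(0.001315147197201634), np.float64(0.0013151471972017229)])
3 (array([ 0.64748837, -0.00374608,  0.14346885]), [np.float64(0.0012476677476417814), np.float64(0.0002664633092686502), np.float64(0.001394033765788844)])
0.14 end [ 0.64845353 -0.00403012  0.14      ] ang 90.61977547208662 92.10518623075546 width 0.015307135341594485 centre [0.64821556 0.01796859 0.14      ]
0.146 end [ 0.64807492 -0.00171479  0.146     ] ang 90.61977547208684 92.10518623075552 width 0.01492135559493037 centre [0.64783695 0.02028392 0.146     ]
0.15 end [ 6.47822518e-01 -1.71238217e-04  1.50000000e-01] ang 90.61977547208666 92.10518623075556 width 0.01466416909715433 centre [0.64758455 0.02182747 0.15      ]
0.095 skirt [0.64753705 0.01807246 0.095     ] 0.04881856962318218
0.103 skirt [0.6471384  0.02004415 0.103     ] 0.04743888352988373
[ 0.0754798   0.00187317 -0.17283214]
-0.02 [262.50202229 227.38382457] [368.17660844 227.4513212 ]
-0.03 [259.07122361 234.66999793] [371.20097711 234.74582614]
-0.04 [255.19970907 242.89982769] [374.61441639 242.9861252 ]
```

```bash
python3 - <<'E'
from h import *
from workcell import bot
st=bot.read_state();print(todo(st,(.6476,.0187,.13),2))
E
```

```text
(array([0.00565363, 0.01107717, 0.07528687]), array([0.10157927, 0.01955353, 1.75228735]))
```

arm_command --slide '[[0.003,0.005,0.01],[0.0025,0.005,0.012],[0,0,0.012],[0,0,0.012],[0,0,0.012],[0,0,0.01],[0,0,0],[0,0,0]]' --angular '[[0,0,1.7],[0,0,0],[0,0,0],[0,0,0],[0,0,0],[0,0,0],[0,0,0],[0,0,0]]' --hand '[0.06,0.06,0.06,0.05,0.05,0.05,0.05,0.05]'

```text
time: 16.85
tool_pos: [0.6449, 0.0174, 0.1314]
tcp_rot: [2.179, 2.263, -0.001]
wrist_force: [0.0, -1.7, 0.4]
width: 0.587
```

```bash
python3 - <<'E'
from h import *
from workcell import bot
import pickle
st=bot.read_state();W=bot.get_calibration('wrist');im=bot.read_camera('wrist')
cv2.imwrite('pics/w6.png',im[:,:,::-1])
im=np.clip((im.astype(float)-5)*2.2,0,255).astype(np.uint8);crop(im,220,120,420,270,4,'pics/w6c.png')
d,r=todo(st,(.6476,.0187,.0775),2);print(st['time'],st['tool_pos'],d,r,st['width'],st['wrist_force'],st['torque'])
R,p=tw(st);
for xy in((.6478,.0185),):
  c=proj(W,[*xy,.142]);print('pred centre bar top',(c-[220,120])*4, 'TCP axis at .142', (proj(W,[p[0],p[1],.142])-[220,120])*4)
E
```

```text
16.85 [0.64486068 0.01740217 0.13136386] [0.0012277  0.00281626 0.05386154] [-0.03193279  0.03599387  0.15510813] 0.5872506984916216 [ 0.03369567 -1.65922821  0.44076011] [ 0.01198361 -0.05274575 -0.08846098]
pred centre bar top [401.99383486 466.84429328] TCP axis at .142 [382.41645496 472.75919559]
```

View pics/w6c.png

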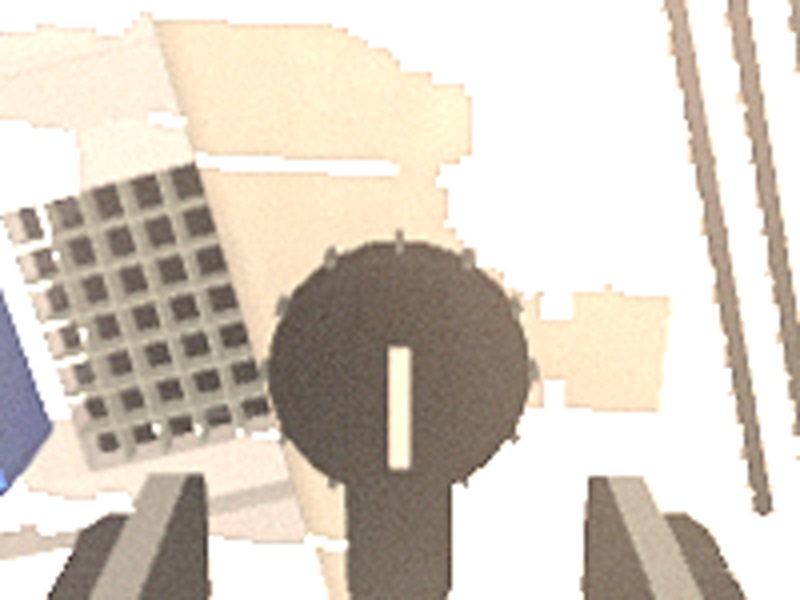

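arm_command --slide '[[0.001,0.001,0.008],[0,0,0.01],[0,0,0.01],[0,0,0.01],[0,0,0.008],[0,0,0.003],[0,0,0],[0,0,0]]' --angular '[[0,0,0],[0,0,0],[0,0,0],[0,0,0],[0,0,0],[0,0,0],[0,0,0],[0,0,0]]' --hand '[0.05,0.05,0.05,0.05,0.05,0.05,0.05,0.05]'

```text
time: 17.7
tool_pos: [0.6465, 0.0185, 0.0788]
tcp_rot: [2.178, 2.262, 0.0]
wrist_force: [-0.3, 0.8, 1.1]
width: 0.585
```

```bash
cat > st2.py <<'E'
from h import *
from workcell import bot
import sys
st=bot.read_state();R,p=tw(st)
d,r=todo(st,(.6476,.0187,.0775),2)
print('t',st['time'],'pos',p.round(4),'d',d.round(4),'yaw_y',np.degrees(np.arctan2(R[1,1],R[0,1])).round(2),'tilt',np.degrees(R[:2,2]).round(2),'q6',st['q'][5].round(3),'F',st['wrist_force'].round(2),'M',st['torque'].round(3),'w',st['width'].round(3))
# moment about vertical axis through TCP?
if len(sys.argv)>1:
    n=sys.argv[1]
    im=bot.read_camera('side');cv2.imwrite(f'pics/{n}.png',im[:,:,::-1])
    a=im[140:260,220:370];a=np.clip(a.astype(float)*1.8,0,255).astype(np.uint8)
    cv2.imwrite(f'pics/{n}c.png',cv2.resize(a[:,:,::-1],None,fx=5,fy=5,interpolation=cv2.INTER_CUBIC))
E
python3 st2.py k1
```

```text
Traceback (most recent call last):
  File "st2.py", line 6, in <module>
    print('t',st['time'],'pos',p.round(4),'d',d.round(4),'yaw_y',np.degrees(np.arctan2(R[1,1],R[0,1])).round(2),'tilt',np.degrees(R[:2,2]).round(2),'q6',st['q'][5].round(3),'F',st['wrist_force'].round(2),'M',st['torque'].round(3),'w',st['width'].round(3))
                                                                                                                                                                                                                                          ^^^^^^^^^^^^^^^^^
AttributeError: 'float' object has no attribute 'round'
```

```bash
sed -i "s/st\['width'\].round(3)/round(st['width'],3)/" st2.py; python3 st2.py k1
```

```text
t 17.7 pos [0.6465 0.0185 0.0788] d [0.0002 0.0011 0.0013] yaw_y 2.16 tilt [ 0.05 -0.04] q6 -0.047 F [-0.32  0.79  1.06] M [ 0.013  0.017 -0.011] w 0.585
```

View pics/k1c.png

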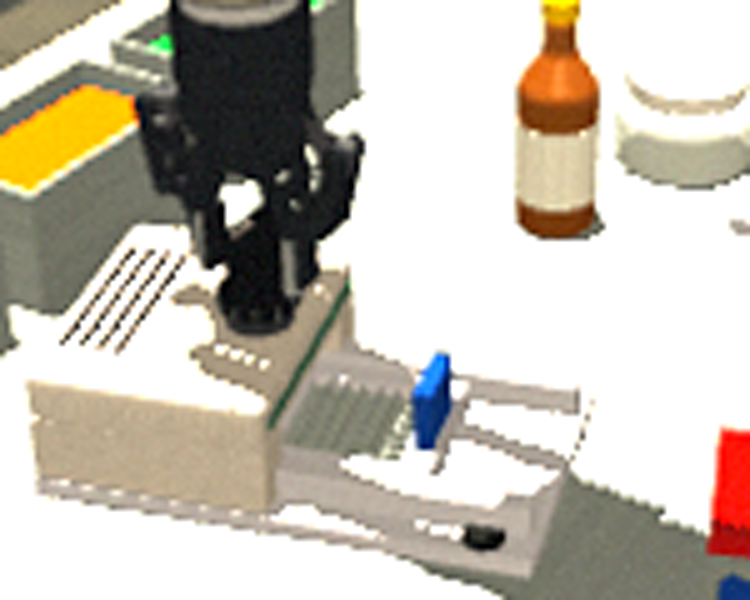

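The fingers straddle the bar with the tips just above the skirt. Now I'll close.

arm_command --slide '[[0,0,0],[0,0,0],[0,0,0],[0,0,0],[0,0,0],[0,0,0],[0,0,0],[0,0,0]]' --angular '[[0,0,0],[0,0,0],[0,0,0],[0,0,0],[0,0,0],[0,0,0],[0,0,0],[0,0,0]]' --hand '[0.03,0.02,0.01,0,0,0,0,0]' --squeeze 60

```text
time: 18.55
tool_pos: [0.6456, 0.0184, 0.0803]
tcp_rot: [2.179, 2.263, -0.001]
wrist_force: [-0.4, -0.0, -1.1]
width: 0.179
```

```bash
python3 st2.py
```

```text
t 18.55 pos [0.6456 0.0184 0.0803] d [0.0003 0.002  0.0028] yaw_y 2.15 tilt [-0.02 -0.05] q6 -0.047 F [-0.44 -0.02 -1.08] M [-0.011  0.068  0.012] w 0.179
```

arm_command --slide '[[0,0,0],[0,0,0],[0,0,0],[0,0,0],[0,0,0],[0,0,0],[0,0,0],[0,0,0]]' --angular '[[0,0,4],[0,0,4],[0,0,4],[0,0,4],[0,0,4],[0,0,4],[0,0,0],[0,0,0]]' --hand '[0,0,0,0,0,0,0,0]'

```text
time: 19.35
tool_pos: [0.6458, 0.0182, 0.0803]
tcp_rot: [2.612, 1.744, -0.002]
wrist_force: [-1.6, -0.0, -0.5]
width: 0.176
```

```bash
python3 st2.py
```

```text
t 19.35 pos [0.6458 0.0182 0.0803] d [0.0012 0.0015 0.0028] yaw_y -22.53 tilt [-0.03 -0.11] q6 0.385 F [-1.59 -0.01 -0.53] M [-0.059 -0.004 -0.086] w 0.176
```

arm_command --slide '[[0,0,0],[0,0,0],[0,0,0],[0,0,0],[0,0,0],[0,0,0],[0,0,0],[0,0,0]]' --angular '[[0,0,3],[0,0,3],[0,0,3],[0,0,3],[0,0,0],[0,0,0],[0,0,0],[0,0,0]]' --hand '[0,0,0,0,0,0,0,0]'

```text
time: 20.15
tool_pos: [0.6458, 0.0181, 0.0804]
tcp_rot: [2.775, 1.468, -0.003]
wrist_force: [-0.4, 0.8, -0.6]
width: 0.187
```

```bash
python3 st2.py
```

```text
t 20.15 pos [0.6458 0.0181 0.0804] d [0.0015 0.0012 0.0029] yaw_y -34.25 tilt [-0.04 -0.13] q6 0.59 F [-0.42  0.78 -0.59] M [-0.009  0.018 -0.081] w 0.187
```

arm_command --slide '[[0,0,0],[0,0,0],[0,0,0],[0,0,0],[0,0,0],[0,0,0],[0,0,0],[0,0,0]]' --angular '[[0,0,3],[0,0,3],[0,0,3],[0,0,3],[0,0,0],[0,0,0],[0,0,0],[0,0,0]]' --hand '[0,0,0,0,0,0,0,0]'

```text
time: 20.95
tool_pos: [0.6458, 0.018, 0.0803]
tcp_rot: [2.913, 1.171, -0.003]
wrist_force: [-0.4, -0.7, -0.5]
width: 0.182
```

```bash
python3 st2.py
```

```text
t 20.95 pos [0.6458 0.018  0.0803] d [0.0018 0.0008 0.0028] yaw_y -46.19 tilt [-0.04 -0.16] q6 0.799 F [-0.4  -0.71 -0.5 ] M [ 0.009  0.037 -0.09 ] w 0.182
```

arm_command --slide '[[0,0,0],[0,0,0],[0,0,0],[0,0,0],[0,0,0],[0,0,0],[0,0,0],[0,0,0]]' --angular '[[0,0,3],[0,0,3],[0,0,3],[0,0,3],[0,0,0],[0,0,0],[0,0,0],[0,0,0]]' --hand '[0,0,0,0,0,0,0,0]'

```text
time: 21.75
tool_pos: [0.6458, 0.0179, 0.0803]
tcp_rot: [3.018, 0.861, -0.003]
wrist_force: [-0.8, 0.3, -0.5]
width: 0.179
```

```bash
python3 st2.py
```

```text
t 21.75 pos [0.6458 0.0179 0.0803] d [0.002  0.0003 0.0028] yaw_y -58.14 tilt [-0.04 -0.2 ] q6 1.008 F [-0.76  0.26 -0.53] M [ 0.028  0.02  -0.048] w 0.179
```

arm_command --slide '[[0,0,0],[0,0,0],[0,0,0],[0,0,0],[0,0,0],[0,0,0],[0,0,0],[0,0,0]]' --angular '[[0,0,3],[0,0,3],[0,0,3],[0,0,3],[0,0,0],[0,0,0],[0,0,0],[0,0,0]]' --hand '[0,0,0,0,0,0,0,0]'

```text
time: 22.55
tool_pos: [0.6458, 0.0177, 0.0803]
tcp_rot: [3.089, 0.547, -0.003]
wrist_force: [-0.8, -0.6, -0.7]
width: 0.179
```

```bash
python3 st2.py
```

```text
t 22.55 pos [0.6458 0.0177 0.0803] d [ 0.0021 -0.0003  0.0028] yaw_y -69.93 tilt [-0.05 -0.29] q6 1.215 F [-0.75 -0.64 -0.69] M [-0.02   0.076  0.195] w 0.179
```

The bite has started: the moment rose to about +0.2 N m. I'll take smaller steps from here.

arm_command --slide '[[0,0,0],[0,0,0],[0,0,0],[0,0,0],[0,0,0],[0,0,0],[0,0,0],[0,0,0]]' --angular '[[0,0,3],[0,0,3],[0,0,0],[0,0,0],[0,0,0],[0,0,0],[0,0,0],[0,0,0]]' --hand '[0,0,0,0,0,0,0,0]'

```text
time: 23.35
tool_pos: [0.6457, 0.0178, 0.0804]
tcp_rot: [3.113, 0.387, -0.002]
wrist_force: [-0.2, -1.0, -1.1]
width: 0.178
```

```bash
python3 st2.py
```

```text
t 23.35 pos [0.6457 0.0178 0.0804] d [ 0.0021 -0.0004  0.0029] yaw_y -75.82 tilt [-0.05 -0.27] q6 1.318 F [-0.21 -1.01 -1.14] M [-0.05   0.088  0.078] w 0.178
```

arm_command --slide '[[0,0,0],[0,0,0],[0,0,0],[0,0,0],[0,0,0],[0,0,0],[0,0,0],[0,0,0]]' --angular '[[0,0,3],[0,0,2],[0,0,0],[0,0,0],[0,0,0],[0,0,0],[0,0,0],[0,0,0]]' --hand '[0,0,0,0,0,0,0,0]'

```text
time: 24.15
tool_pos: [0.6456, 0.0178, 0.0804]
tcp_rot: [3.127, 0.251, -0.002]
wrist_force: [-1.0, -0.0, -0.8]
width: 0.18
```

```bash
python3 st2.py
```

```text
t 24.15 pos [0.6456 0.0178 0.0804] d [ 0.0021 -0.0006  0.0028] yaw_y -80.83 tilt [-0.06 -0.27] q6 1.405 F [-0.95 -0.05 -0.78] M [-0.003  0.039  0.09 ] w 0.18
```

arm_command --slide '[[0,0,0],[0,0,0],[0,0,0],[0,0,0],[0,0,0],[0,0,0],[0,0,0],[0,0,0]]' --angular '[[0,0,3],[0,0,2],[0,0,0],[0,0,0],[0,0,0],[0,0,0],[0,0,0],[0,0,0]]' --hand '[0,0,0,0,0,0,0,0]'

```text
time: 24.95
tool_pos: [0.6456, 0.0178, 0.0803]
tcp_rot: [3.135, 0.113, -0.002]
wrist_force: [-0.1, 0.2, -0.8]
width: 0.182
```

```bash
python3 st2.py
```

```text
t 24.95 pos [0.6456 0.0178 0.0803] d [ 0.002  -0.0008  0.0028] yaw_y -85.86 tilt [-0.07 -0.27] q6 1.493 F [-0.11  0.21 -0.8 ] M [-0.063  0.062  0.018] w 0.182
```

arm_command --slide '[[0,0,0],[0,0,0],[0,0,0],[0,0,0],[0,0,0],[0,0,0],[0,0,0],[0,0,0]]' --angular '[[0,0,3],[0,0,2],[0,0,0],[0,0,0],[0,0,0],[0,0,0],[0,0,0],[0,0,0]]' --hand '[0,0,0,0,0,0,0,0]'

```text
time: 25.75
tool_pos: [0.6457, 0.0177, 0.0803]
tcp_rot: [3.137, -0.023, -0.002]
wrist_force: [0.8, 0.0, -0.5]
width: 0.178
```

```bash
python3 st2.py
```

```text
t 25.75 pos [0.6457 0.0177 0.0803] d [ 0.0019 -0.001   0.0028] yaw_y -90.82 tilt [-0.06 -0.28] q6 1.58 F [ 0.81  0.03 -0.46] M [ 0.018  0.079 -0.002] w 0.178
```

arm_command --slide '[[0,0,0],[0,0,0],[0,0,0],[0,0,0],[0,0,0],[0,0,0],[0,0,0],[0,0,0]]' --angular '[[0,0,3],[0,0,2],[0,0,0],[0,0,0],[0,0,0],[0,0,0],[0,0,0],[0,0,0]]' --hand '[0,0,0,0,0,0,0,0]'

```text
time: 26.55
tool_pos: [0.6457, 0.0176, 0.0803]
tcp_rot: [3.132, -0.156, -0.001]
wrist_force: [-0.6, 0.1, -0.6]
width: 0.182
```

```bash
python3 st2.py
```

```text
t 26.55 pos [0.6457 0.0176 0.0803] d [ 0.0018 -0.0013  0.0028] yaw_y -95.71 tilt [-0.06 -0.31] q6 1.666 F [-0.63  0.05 -0.64] M [-0.005  0.059  0.078] w 0.182
```

The moment peaked at about 0.2 N m (1.26 rad), dropped to about 0 over the next 0.3 rad, and is now just rising again towards the next tooth. That is one click, so I stop here, let go and rise.

arm_command --slide '[[0,0,0],[0,0,0],[0,0,0],[0,0,0],[0,0,0],[0,0,0],[0,0,0],[0,0,0]]' --angular '[[0,0,0],[0,0,0],[0,0,0],[0,0,0],[0,0,0],[0,0,0],[0,0,0],[0,0,0]]' --hand '[0.05,0.05,0.05,0.05,0.05,0.05,0.05,0.05]'

```text
time: 27.35
tool_pos: [0.6473, 0.0176, 0.0816]
tcp_rot: [3.133, -0.158, 0.004]
wrist_force: [0.5, 0.1, -0.6]
width: 0.585
```

```bash
python3 st2.py k2
```

```text
t 27.35 pos [0.6473 0.0176 0.0816] d [ 0.0002 -0.0011  0.0041] yaw_y -95.76 tilt [ 0.13 -0.3 ] q6 1.666 F [ 0.54  0.14 -0.59] M [-0.021  0.024 -0.008] w 0.585
```

arm_command --slide '[[0,0,-0.005],[0,0,-0.015],[0,0,-0.02],[0,0,-0.02],[0,0,-0.02],[0,0,-0.02],[0,0,-0.02],[0,0,0]]' --angular '[[0,0,0],[0,0,0],[0,0,0],[0,0,0],[0,0,0],[0,0,0],[0,0,0],[0,0,0]]' --hand '[0.05,0.05,0.05,0.05,0.05,0.05,0.05,0.05]'

```text
time: 28.2
tool_pos: [0.6479, 0.0183, 0.2138]
tcp_rot: [3.133, -0.158, 0.011]
wrist_force: [0.2, -0.2, 0.5]
width: 0.586
```

```bash
python3 st2.py k3; python3 - <<'E'
from h import *
from workcell import bot
im=bot.read_camera('wrist');cv2.imwrite('pics/w7.png',im[:,:,::-1])
E
```

```text
t 28.2 pos [0.6479 0.0183 0.2138] d [-0.0013 -0.001   0.1363] yaw_y -95.76 tilt [ 0.38 -0.3 ] q6 1.666 F [ 0.19 -0.22  0.51] M [ 0.013 -0.039  0.048] w 0.586
```

View pics/w7.png

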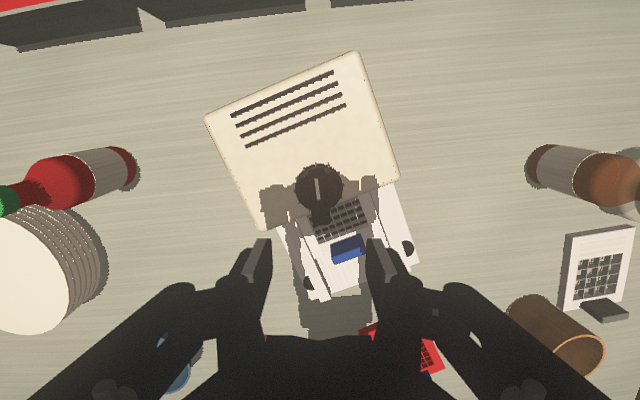

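View pics/k3c.png

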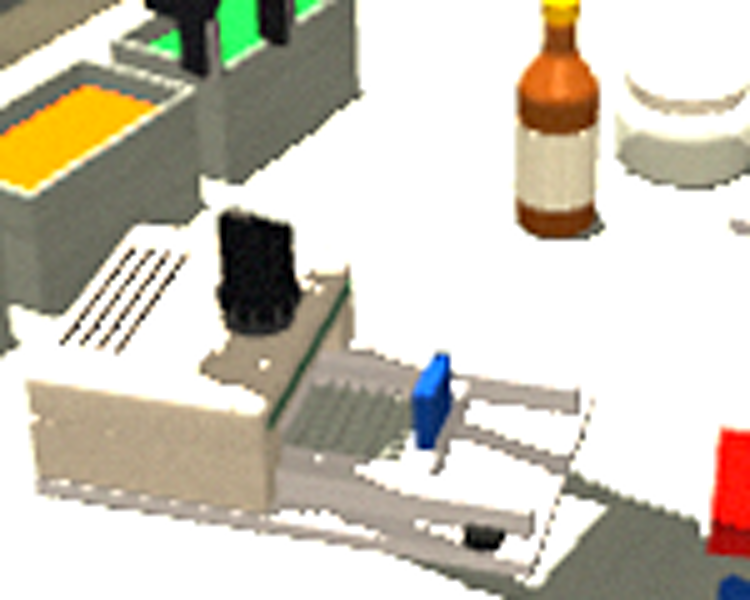

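The knob is turned and the lug still sits at home (side crop 430,400). However, the pauses differed in length between readings, so the drop in moment is not beyond doubt. I'll regrip and read the moment while turning slowly; a second click would still be allowed.

arm_command --slide '[[0,0,0.01],[0,0,0.02],[0,0,0.02],[0,0,0.02],[0,0,0.02],[0,0,0.015],[0,0,0.008],[0,0,0]]' --angular '[[0,0,0],[0,0,0],[0,0,0],[0,0,0],[0,0,0],[0,0,0],[0,0,0],[0,0,0]]' --hand '[0.05,0.05,0.05,0.05,0.05,0.05,0.05,0.05]'

```text
time: 29.1
tool_pos: [0.6357, 0.0177, 0.077]
tcp_rot: [3.131, -0.158, -0.03]
wrist_force: [-0.5, -0.4, 0.5]
width: 0.585
```

```bash
python3 st2.py
```

```text
t 29.1 pos [0.6357 0.0177 0.077 ] d [ 0.0117 -0.0022 -0.0007] yaw_y -95.76 tilt [-1.11 -0.29] q6 1.666 F [-0.51 -0.44  0.48] M [-0.031  0.048  0.036] w 0.585
```

```bash
python3 - <<'E'
from h import *
from workcell import bot
st=bot.read_state();print(todo(st,(.6460,.0178,.0803),-95.76))
E
```

```text
(array([ 0.0101769 , -0.00111675, -0.00345628]), array([ 4.00017262e-01,  1.07950304e+00, -7.05770619e-04]))
```

arm_command --slide '[[0.005,-0.001,-0.002],[0.005,0,-0.001],[0,0,0],[0,0,0],[0,0,0],[0,0,0],[0,0,0],[0,0,0]]' --angular '[[0.4,1.1,0],[0,0,0],[0,0,0],[0,0,0],[0,0,0],[0,0,0],[0,0,0],[0,0,0]]' --hand '[0.05,0.05,0.05,0.05,0.03,0.01,0,0]' --squeeze 60

```text
time: 29.9
tool_pos: [0.6506, 0.0176, 0.085]
tcp_rot: [-3.137, 0.157, -0.017]
wrist_force: [0.5, 0.3, -1.0]
width: 0.177
```

```bash
python3 st2.py
```

```text
t 29.9 pos [0.6506 0.0176 0.085 ] d [-0.0032 -0.0008  0.0075] yaw_y -95.71 tilt [0.62 0.  ] q6 1.659 F [ 0.55  0.26 -0.95] M [-0.016 -0.032  0.12 ] w 0.177
```

arm_command --slide '[[0,0,0],[0,0,0],[0,0,0],[0,0,0],[0,0,0],[0,0,0],[0,0,0],[0,0,0]]' --angular '[[0,0,0.7],[0,0,0.7],[0,0,0.7],[0,0,0.7],[0,0,0.7],[0,0,0.7],[0,0,0.7],[0,0,0.7]]' --hand '[0,0,0,0,0,0,0,0]'

```text
time: 30.7
tool_pos: [0.6506, 0.017, 0.085]
tcp_rot: [3.125, -0.317, 0.017]
wrist_force: [0.5, -0.2, -0.5]
width: 0.177
```

```bash
python3 st2.py
```

```text
t 30.7 pos [0.6506 0.017  0.085 ] d [-0.0033 -0.001   0.0075] yaw_y -101.6 tilt [ 0.61 -0.1 ] q6 1.763 F [ 0.5  -0.16 -0.5 ] M [-0.115  0.013  0.567] w 0.177
```

arm_command --slide '[[0,0,0],[0,0,0],[0,0,0],[0,0,0],[0,0,0],[0,0,0],[0,0,0],[0,0,0]]' --angular '[[0,0,0],[0,0,0],[0,0,0],[0,0,0],[0,0,0],[0,0,0],[0,0,0],[0,0,0]]' --hand '[0,0,0,0,0,0,0,0]'

```text
time: 31.5
tool_pos: [0.6506, 0.017, 0.085]
tcp_rot: [3.125, -0.319, 0.017]
wrist_force: [0.3, -0.3, 0.5]
width: 0.177
```

```bash
python3 st2.py
```

```text
t 31.5 pos [0.6506 0.017  0.085 ] d [-0.0033 -0.001   0.0075] yaw_y -101.64 tilt [ 0.61 -0.09] q6 1.764 F [ 0.33 -0.32  0.47] M [-0.074  0.005  0.456] w 0.177
```

arm_command --slide '[[0,0,0],[0,0,0],[0,0,0],[0,0,0],[0,0,0],[0,0,0],[0,0,0],[0,0,0]]' --angular '[[0,0,0.8],[0,0,0.8],[0,0,0.8],[0,0,0.8],[0,0,0.8],[0,0,0],[0,0,0],[0,0,0]]' --hand '[0,0,0,0,0,0,0,0]'

```text
time: 32.3
tool_pos: [0.6504, 0.0167, 0.085]
tcp_rot: [3.11, -0.441, 0.017]
wrist_force: [0.1, -0.2, -0.3]
width: 0.179
```

```bash
python3 st2.py
```

```text
t 32.3 pos [0.6504 0.0167 0.085 ] d [-0.0034 -0.0011  0.0075] yaw_y -106.14 tilt [ 0.6  -0.09] q6 1.842 F [ 0.12 -0.16 -0.26] M [-0.185 -0.018  0.209] w 0.179
```

arm_command --slide '[[0,0,0],[0,0,0],[0,0,0],[0,0,0],[0,0,0],[0,0,0],[0,0,0],[0,0,0]]' --angular '[[0,0,1],[0,0,1],[0,0,1],[0,0,1],[0,0,1],[0,0,0],[0,0,0],[0,0,0]]' --hand '[0,0,0,0,0,0,0,0]'

```text
time: 33.1
tool_pos: [0.6502, 0.0163, 0.085]
tcp_rot: [3.086, -0.589, 0.016]
wrist_force: [0.4, -1.1, -0.5]
width: 0.179
```

```bash
python3 st2.py
```

```text
t 33.1 pos [0.6502 0.0163 0.085 ] d [-0.0034 -0.0012  0.0075] yaw_y -111.63 tilt [ 0.57 -0.12] q6 1.937 F [ 0.37 -1.11 -0.5 ] M [-0.217 -0.059  0.04 ] w 0.179
```

The moment clearly peaked (0.46 N m) and dropped (0.04). The peaks at about 1.28 and 1.81 rad are one tooth apart, so there are at most two clicks. I stop and let go.

arm_command --slide '[[0,0,0],[0,0,0],[0,0,0],[0,0,0],[0,0,0],[0,0,0],[0,0,0],[0,0,0]]' --angular '[[0,0,0],[0,0,0],[0,0,0],[0,0,0],[0,0,0],[0,0,0],[0,0,0],[0,0,0]]' --hand '[0.05,0.05,0.05,0.05,0.05,0.05,0.05,0.05]'

```text
time: 33.9
tool_pos: [0.6501, 0.0176, 0.0848]
tcp_rot: [-3.084, 0.591, -0.015]
wrist_force: [0.3, 0.1, -0.1]
width: 0.587
```

arm_command --slide '[[0,0,-0.005],[0,0,-0.01],[0,0,-0.02],[0,0,-0.02],[0,0,-0.02],[0,0,-0.02],[0,0,-0.015],[0,0,0]]' --angular '[[0,0,0],[0,0,0],[0,0,0],[0,0,0],[0,0,0],[0,0,0],[0,0,0],[0,0,0]]' --hand '[0.05,0.05,0.05,0.05,0.05,0.05,0.05,0.05]'

```text
time: 34.7
tool_pos: [0.6494, 0.0175, 0.2038]
tcp_rot: [-3.083, 0.591, -0.018]
wrist_force: [0.1, 0.7, 0.7]
width: 0.588
```

```bash
python3 st2.py k4; python3 - <<'E'
from h import *
from workcell import bot
im=bot.read_camera('side');cv2.imwrite('pics/sF.png',im[:,:,::-1])
h=cv2.cvtColor(im,cv2.COLOR_RGB2HSV);m=(h[...,0]>105)&(h[...,0]<130)&(h[...,1]>150);m[:205]=0
print(blobs(m))
E
```

```text
t 34.7 pos [0.6494 0.0175 0.2038] d [-0.0035  0.0002  0.1263] yaw_y -111.69 tilt [0.68 0.  ] q6 1.938 F [0.09 0.67 0.71] M [-0.062 -0.005  0.052] w 0.588
[(np.int32(101), array([306.06, 219.64]), array([303, 211,   7,  19], dtype=int32)), (np.int32(86), array([406.91, 233.65]), array([405, 224,   5,  21], dtype=int32)), (np.int32(227), array([370.98, 264.88]), array([363, 255,  17,  21], dtype=int32))]
```

View pics/sF.png

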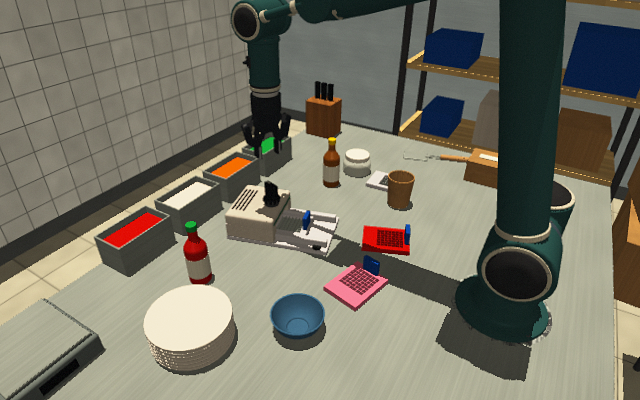

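The grid's lug is still at its home pixel (306,220), everything else is unmoved, and the arm is clear and open. Handing in.

```bash
python3 -c "
from workcell import bot
print(bot.finish_job())"
```

```text
the job is handed in; nothing more can be done
None
```

The grid is home and the knob has clicked, most likely twice rather than once, and I handed the job in at about 35 s of the 67 s allowed.

- **Grid:** I pushed it in by the blue lug with the fingers closed, about 43 mm, until it stopped at about 10 N of push (12 N in all). A second push moved it by less than 1 mm. In the last picture the lug is still at that spot.
- **Knob:** I turned it clockwise about 2.0 rad in two grasps. During the first grasp the moment peaked at about 0.2 N m near 1.3 rad and dropped to near zero, which looks like one click. The pauses between readings differed in length, so I was not sure. I gripped again and turned on. There was a clear peak of about 0.46 N m near 1.8 rad, falling to 0.04. I stopped and let go there. The peaks are about one tooth apart, so two clicks is the likely count. That is within the limit, but it is not stopping at the first click.
- **Last checks:** The gripper is open and clear above the cutter, and the side view shows the other objects apparently unmoved; I measured only the red and pink grids, which had not.
- **What disagreed:**
  - The images put the fingertips about 27 mm behind the TCP, not 8 mm ahead as the text says, so my first approach passed over the lug; it did not move. I then set heights from the images.
  - The 0.46 N m peak is also higher than the stated 0.25; friction at the pause probably accounts for part of it.
  - The second grasp sat about 5 mm off the first along the bar.

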